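Wring a two-block setting stack for checking a caliper

TASK

Build the setting stack on the anvil of the blue frame: first the gold-coloured steel block on the anvil, then the white ceramic block on top of it. Wring each block on: set it down flat and lengthways with roughly half of its length on the face below and the rest hanging out at the open end, then slide it, faces touching all the way, under the lip until it meets the column and lies flush with the anvil on all sides. Let go of the finished stack, and leave the black block, the oil bottle, the screw tray and the caliper where they are.

Things in the scene. Friction and masses are not known exactly. Their poses are not given: they have to be found in the camera images.
- anvil_top (a point): Centre of the top face of the anvil, a ground steel bar 60 mm long (x axis) and 30 mm wide (y axis) on the fixed blue frame. Its face is 32 mm above the counter; z is up. x points from the open end (x = -30 mm) to the blue column, whose face (x = +30 mm) is in line with the anvil's end. Both sides and the end at -30 mm are open.
- lip (a point): Centre of the lip's underside edge (x = +20 mm, y = 0 in the anvil's frame, same axes), 47 mm above the anvil's face. The lip, 30 mm wide and 10 mm thick, sticks out of the column's top over the last 10 mm of the anvil; the finished stack, 34 mm high, goes under it. The column is 30 mm wide and 20 mm thick along x.
- frame: The fixed blue setting frame that carries the anvil and the column; origin on the counter straight below the anvil's centre, same axes. Its base plate is 120 x 70 mm (x from -52 to +68 mm) and 12 mm thick.
- steel_block_centre (a point): Centre of the loose gold-coloured steel block, a plain rectangular block 60 mm long (x axis), 30 mm wide (y axis), 20 mm thick (z axis), about 0.28 kg, lying flat on the counter; its underside is 10 mm below this point. Either end may go first.
- white_block_centre (a point): Centre of the loose white ceramic block, 60 mm long (x axis), 30 mm wide (y axis), 14 mm thick (z axis), about 0.15 kg, lying flat on the counter; its underside is 7 mm below this point. Either end may go first.
- black_block_centre (a point): Centre of a black block that is not wanted, 60 mm long (x axis), 30 mm wide, 17 mm thick, loose on the counter beside the white block, at least 30 mm from it; bystander.
- oil_bottle: Small yellow bottle with a red cap, 38 mm across and 90 mm high, standing loose on the counter by one side of the blue frame; origin at the centre of its underside; bystander.
- screw_tray: Open cardboard tray of screws, 80 mm (x axis) by 50 mm (y axis), 30 mm high, standing loose beside the steel block, at least 30 mm from it; origin at the centre of its underside; bystander.
- caliper: Caliper lying flat and loose beyond the frame, 230 mm long (x axis), about 82 mm across the jaws at its -x end, 12 mm high; origin on the counter at the middle of its beam; bystander.
Things that resemble listed ones, but are neither listed nor needed, are in the scene too. Of the things that look like the part that bears steel_block_centre, take the one that is farthest to the robot's right at the start. What is shaped like the part that bears white_block_centre but orange is not meant.

How it is judged:
By the outcome, as a careful person would: the job done as asked, in the order asked, and still so for the second after the job is handed in, with the robot touching nothing.
It also fails if it takes over 72 s, if anything falls off the work surface, if the arm or the gripper's body presses on something with over 40 N, if the wrist force passes 120 N, or if a joint passes its speed limit or range.

ROBOT

A 6-joint arm with a two-finger parallel gripper is mounted at the origin on the work surface. World frame = base frame: x ahead of the robot, y to its left, z up, the work surface at z = 0. Lengths are in m, angles in degrees, forces in N, time in s.
With the tool pointing down it reaches from about 0.35 to 0.875 m from the base axis. Payload 4.2 kg.
Tool frame: the origin (TCP) lies between the finger pads; the fingertips stand 8 mm ahead of it and the grasp point (between the pads) lies 11 mm behind it; x points along the fingers, y is the direction in which the jaws open and shut, and the axes are right-handed (so a half turn about x gives the same grasp; the last joint's range is limited). The gripper opens to 87 mm and grips with 3 to 60 N. Pads are 19 mm wide; open, the fingers measure 117 mm over their backs; the gripper's body (75 mm by 190 mm) begins 51 mm behind the grasp point.
Start: joints at [79.847, 22.042, 0.453, 0, -68.411, -14.817], TCP at [0.264, 0.567, 0.231] pointing down, gripper open.
Joint ranges: [-179.83, 179.83], [-69.29, 118.12], [-61.27, 80.66], [-181.25, 117.63], [-171.15, -9.14], [-177.46, 177.46]. Speed limits (degrees/s): [159.86, 159.86, 180, 180, 180, 180].

INTERFACE

Orientations are given as a 3x3 rotation matrix whose columns are the frame's x, y, z axes.
In Python, from station import r gives the robot as it stands. The module is installed in compiled form; this text tells all that it offers.
- The arm moves only by the tool move_arm, never from a script. Its argument "increments" is one flat list of numbers, 7 for each row, row after row: the turn, a rotation vector about the tool's x, y, z in degrees, then the shift along the tool's x, y, z in m, then the finger opening in m, from 0 to 0.087. A call has 1 to 12 rows; each row is the pose to reach, as a shift and turn from the pose commanded when the call began, along the tool's axes at that moment; what a row does not reach only later rows make up. A row lasts 1/12 s, in which the tool goes at most 41.7 mm and 7.16 degrees, less where a joint would pass 70% of its speed; a pose out of reach is approached as far as the arm can. A call with a gripper value outside its range is refused whole. The fingers move at their own pace and stop on an object; the grip force is fixed at half the most. Time passes only in rows, so rows that repeat a pose let the fingers close. It gives the time, the measured TCP pose, the force and the opening at its end, in the units of the state.
- r.sense(): the state, without advancing time (a new reading comes with each control period).
- r.capture(name): name is "scene" or "top" or "wrist"; returns the picture (480x640x3 uint8, red, green, blue); there is no depth.
- r.calibration(name): a dict with "fx", "fy", "cx", "cy" (pixels), "rvec" (rotation vector, rad) and "tvec" (3), from world to camera coordinates, as OpenCV has them; the wrist camera has in their place "tool_from_camera" (4x4, takes a point from camera to tool coordinates, whose origin is the TCP and whose axes are the tool frame's). Camera axes: x right, y down, z forward; pixel columns grow to the right and rows downward; lengths in m; the calibration is good to about 2 mm. A picture is of the moment at which its call begins: read the wrist's pose just before it. calibration takes no time and is no camera call.
- r.finish_job(): hands the job in, once; it reports no verdict.
The state is a dict: "time_s": time; "joints": joint angles; "joint_velocities": joint speeds; "effort": joint torques, N m; "tcp_pos": TCP position; "ee_rot": TCP orientation; "wrist_force": force on the tool from outside, world axes, zero at the start; "moment": the same for the moment, N m; "gripper_width": opening from 0.0 (shut) to 1.0 (fully open).
Only numpy, scipy, OpenCV 4.12 (cv2) and the standard library are available. Lean on these libraries where they do the work, as an engineer would, in place of code of your own. Each camera call takes 0.05 s, during which the arm holds its last target.

## Working session

There is one attempt and no reset: what is moved stays moved. The work goes in short steps, Python scripts to look and compute and a tool call to move; the robot and the scene stay as the last step left them, time stands still between calls to the robot, and variables do not carry over. Pictures are saved under pics/ and viewed, and the job is handed in when it is done.

Besides the shell and the picture viewer there is one more tool, called after ">>>" by a JSON object that holds its "name" and its "arguments". move_arm: Moves the arm, as the interface text tells. Its arguments: {"type":"object","properties":{"increments":{"type":"array","items":{"type":"number"}}},"required":["increments"]}

```bash
mkdir -p pics; python3 - <<'E'
from station import r
import cv2
s=r.sense();print(s)
for n in("scene","top","wrist"):
    im=r.capture(n);cv2.imwrite(f"pics/{n}0.png",im[:,:,::-1]);print(n,r.calibration(n))
E
```

```text
{'time_s': 0.0, 'joints': array([ 7.98459153e+01,  2.20905752e+01,  3.79849100e-01, -2.98973075e-02,
       -6.84102968e+01, -1.48147430e+01]), 'joint_velocities': array([ 0.07025068, -0.03199082, -0.03294292,  0.03701697, -0.04813205,
        0.07672559]), 'effort': array([ 2.43393742e-04, -3.90674937e+01,  1.87403029e+01,  4.22011748e+00,
        1.09819372e-02, -1.96188867e-04]), 'tcp_pos': array([0.26357746, 0.56605907, 0.22945966]), 'ee_rot': array([[-8.49970788e-04, -4.22298707e-01, -9.06456331e-01],
       [-1.99357930e-03, -9.06454141e-01,  4.22299556e-01],
       [-9.99997652e-01,  2.16603487e-03, -7.14264201e-05]]), 'wrist_force': array([-0.63926389,  0.27799174,  0.40453031]), 'moment': array([ 0.00930183, -0.03516466,  0.03387596]), 'gripper_width': 0.997921308625973}
scene {'fx': 565.8992577021878, 'fy': 565.8992577021878, 'cx': 319.8253308801082, 'cy': 236.16102859399012, 'rvec': array([ 1.63873754,  1.86453023, -0.77896063]), 'tvec': array([ 0.05534519, -0.36782003,  1.58530149])}
top {'fx': 609.4040273046579, 'fy': 609.4040273046579, 'cx': 319.35953460373, 'cy': 246.32970206910974, 'rvec': array([ 2.13362085, -2.10595434,  0.18558115]), 'tvec': array([0.03193175, 0.60112293, 1.3861448 ])}
wrist {'fx': 367.7597590680279, 'fy': 367.7597590680279, 'cx': 319.9632358548726, 'cy': 239.05823527059061, 'tool_from_camera': array([[-6.78870472e-04, -2.55165632e-01,  9.66897119e-01,
        -1.53780835e-01],
       [ 9.99999317e-01, -1.09291397e-03,  4.13690265e-04,
         8.21498991e-04],
       [ 9.51175829e-04,  9.66896740e-01,  2.55166199e-01,
        -6.94540526e-02],
       [ 0.00000000e+00,  0.00000000e+00,  0.00000000e+00,
         1.00000000e+00]])}
```

View pics/top0.png

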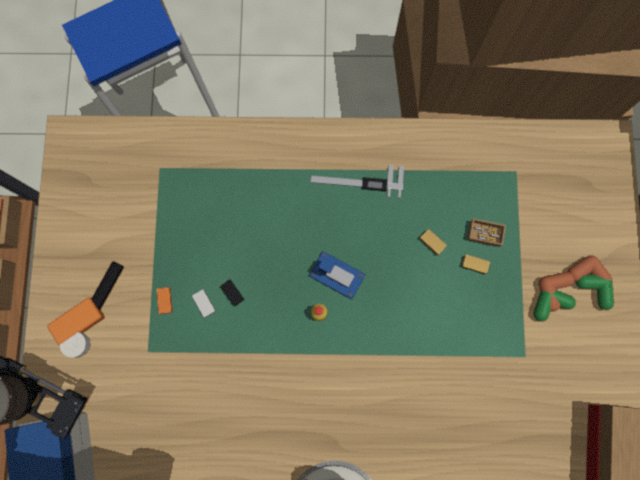

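View pics/scene0.png

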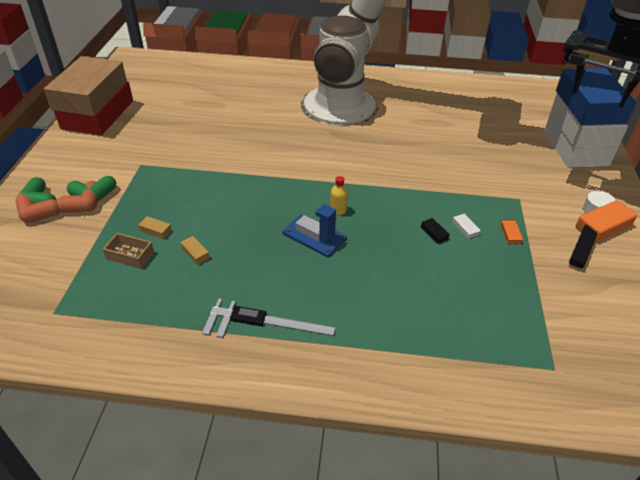

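View pics/wrist0.png

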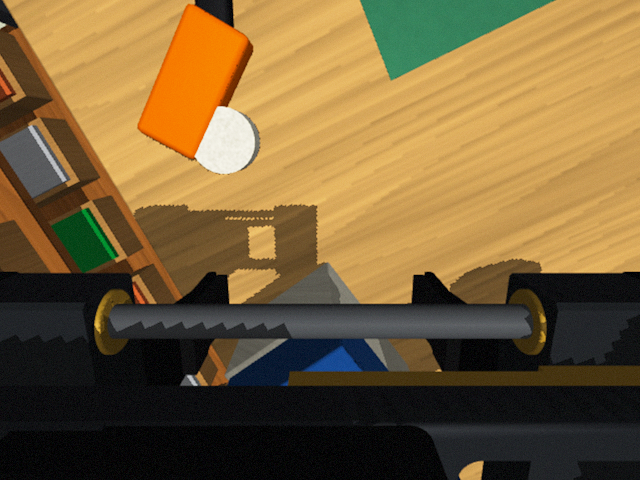

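```bash
cat > h.py <<'E'
import numpy as np, cv2
from station import r
from scipy.spatial.transform import Rotation as R
def cam(n,s=None):
    c=r.calibration(n)
    K=np.array([[c['fx'],0,c['cx']],[0,c['fy'],c['cy']],[0,0,1]])
    if n=='wrist':
        T=np.eye(4);T[:3,:3]=s['ee_rot'];T[:3,3]=s['tcp_pos'];M=T@c['tool_from_camera']
        return K,M[:3,:3],M[:3,3]
    Rw=R.from_rotvec(c['rvec']).as_matrix()
    return K,Rw.T,-Rw.T@c['tvec']
def ray(C,uv,z):
    K,Rc,p=C; uv=np.atleast_2d(np.asarray(uv,float)); d=np.c_[uv,np.ones(len(uv))]@np.linalg.inv(K).T@Rc.T
    return p+d*((z-p[2])/d[:,2])[:,None]
def proj(C,P):
    K,Rc,p=C; q=(np.atleast_2d(P)-p)@Rc@K.T; return q[:,:2]/q[:,2:]
def blobs(im,lo,hi,amin=40):
    h=cv2.cvtColor(im,cv2.COLOR_RGB2HSV); m=cv2.inRange(h,np.array(lo),np.array(hi))
    cs,_=cv2.findContours(m,cv2.RETR_EXTERNAL,cv2.CHAIN_APPROX_NONE)
    return [c for c in cs if cv2.contourArea(c)>amin],m
def rect(C,c,z):
    P=ray(C,c[:,0,:],z)[:,:2]; (ctr,sz,a)=cv2.minAreaRect((P*1000).astype(np.float32))
    if sz[0]<sz[1]: sz=sz[::-1]; a+=90
    return np.round(ctr,1),np.round(sz,1),round(((a+90)%180)-90,1)
E
python3 - <<'E'
from h import *
for n in('top','scene'):
    C=cam(n); im=cv2.imread(f'pics/{n}0.png')[:,:,::-1]
    for nm,lo,hi,z in(('gold',(15,120,120),(30,255,255),.02),('white',(0,0,170),(180,60,255),.014),('black',(0,0,0),(180,255,45),.017),('blue',(105,120,40),(125,255,255),.012),('red',(0,170,100),(5,255,255),.09),('brownish',(8,60,60),(18,170,200),.03)):
        for c in blobs(im,lo,hi)[0]:
            m=c[:,0].mean(0)
            if n=='top' and not(150<m[0]<525 and 165<m[1]<355): continue
            if n=='scene' and not(60<m[0]<560 and 165<m[1]<370): continue
            print(n,nm,m.round(),cv2.contourArea(c),rect(C,c,z))
im=cv2.imread('pics/top0.png')[215:335,290:510];cv2.imwrite('pics/topc.png',cv2.resize(im,None,fx=3.6,fy=3.6,interpolation=cv2.INTER_CUBIC))
E
```

```text
top gold [320. 311.] 77.5 (array([449.2,  36.1]), array([35.8, 30.3]), -10.5)
top gold [476. 264.] 254.5 (array([ 569.4, -336.2]), array([59.3, 28.9]), 73.9)
top gold [433. 241.] 254.0 (array([ 623.5, -234.4]), array([57.9, 29.2]), 47.2)
top white [203. 303.] 254.5 (array([467. , 317.4]), array([58. , 28.2]), 31.3)
top black [231. 293.] 242.5 (array([492.4, 249.5]), array([57.8, 27.2]), 36.8)
top black [374. 184.] 212.0 (array([766.7, -92.6]), array([57.2, 27.5]), 85.3)
top blue [338. 275.] 1263.5 (array([539.8,  -2.4]), array([117.9,  68. ]), 61.7)
top brownish [392. 237.] 234144.5 (array([666.2, -26.2]), array([1525.6, 1184. ]), -89.1)
scene gold [194. 247.] 283.5 (array([ 624.2, -236.2]), array([59. , 29.1]), 47.7)
scene gold [154. 225.] 244.0 (array([ 570.4, -337.3]), array([58.6, 29.2]), 73.5)
scene gold [337. 199.] 284.5 (array([431.5,  35.9]), array([96.5, 32.4]), 3.1)
scene white [300. 325.] 290.5 (array([782.6,   1.4]), array([123.8,  12. ]), 85.4)
scene white [219. 317.] 254.5 (array([ 783.7, -144.3]), array([77.5, 34.5]), -3.3)
scene white [309. 224.] 156.0 (array([515. , -13.5]), array([52.5, 25.5]), 61.6)
scene white [466. 224.] 234.5 (array([468. , 317.6]), array([59.1, 29.3]), 32.9)
scene black [247. 316.] 302.5 (array([776.8, -92.2]), array([63.2, 35.5]), 85.5)
scene black [435. 231.] 369.0 (array([502.8, 249.4]), array([70.4, 38.2]), 36.1)
scene blue [315. 231.] 1151.0 (array([519.6,  11.2]), array([129.6, 120.6]), -28.5)
scene red [339. 180.] 41.5 (array([455. ,  39.8]), array([30.7, 14.9]), 5.7)
scene brownish [129. 250.] 1099.5 (array([ 658.4, -357.7]), array([98.1, 69.3]), 78.5)
scene brownish [298. 215.] 139362.5 (array([277.5, -74.9]), array([1623.8, 1513.7]), 79.9)
```

View pics/topc.png

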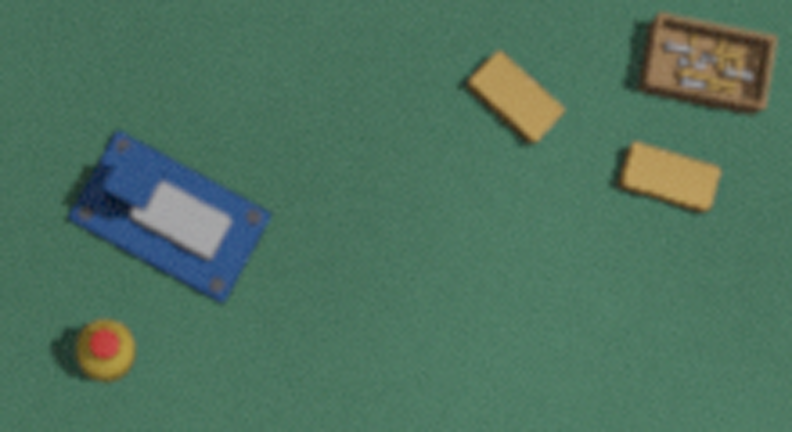

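```bash
cat > g.py <<'E'
# plan: python3 g.py cx cy cz cpsi  tx ty tz tpsi  (m, deg) -> increments
import sys,numpy as np
c=list(map(float,sys.argv[1:5]));t=list(map(float,sys.argv[5:9]))
p=np.radians(c[3]);d=np.array(t[:3])-c[:3]
y=np.array([np.cos(p),np.sin(p),0]);z=np.array([np.sin(p),-np.cos(p),0])
th=(c[3]-t[3]+180)%360-180
print("turn",round(th,2),"shift",(-d[2]).round(4),(d@y).round(4),(d@z).round(4),'rows',np.linalg.norm(d)/.0417,abs(th)/7.16)
E
python3 g.py .264 .567 .231 -114.97 .584 -.289 .13 163.7
```

```text
turn 81.33 shift 0.101 0.6409 -0.6514 rows 22.048491633209085 11.358938547486039
```

>>> {"name": "move_arm", "arguments": {"increments": [81.33,0,0,0.101,0.6409,-0.6514,0.055,81.33,0,0,0.101,0.6409,-0.6514,0.055,81.33,0,0,0.101,0.6409,-0.6514,0.055,81.33,0,0,0.101,0.6409,-0.6514,0.055,81.33,0,0,0.101,0.6409,-0.6514,0.055,81.33,0,0,0.101,0.6409,-0.6514,0.055,81.33,0,0,0.101,0.6409,-0.6514,0.055,81.33,0,0,0.101,0.6409,-0.6514,0.055,81.33,0,0,0.101,0.6409,-0.6514,0.055,81.33,0,0,0.101,0.6409,-0.6514,0.055,81.33,0,0,0.101,0.6409,-0.6514,0.055,81.33,0,0,0.101,0.6409,-0.6514,0.055]}}

```text
time_s: 1.15
tcp_pos: [0.4378, 0.0991, 0.1756]
ee_rot: [[0.0, -0.959, 0.285], [0.0, 0.285, 0.959], [-1.0, -0.0, 0.0]]
wrist_force: [0.5, -0.3, 0.9]
gripper_width: 0.628
```

```bash
python3 g.py .4382 .101 .176 163.64 .584 -.289 .13 163.64;python3 -c "
from h import *
s=r.sense();print(s['ee_rot'],s['joints'])"
```

```text
turn 0.0 shift 0.046 -0.2497 -0.3331 rows 10.045461362545456 0.0
[[ 2.53443411e-04 -9.58537489e-01  2.84966344e-01]
 [ 3.21934190e-04  2.84966417e-01  9.58537447e-01]
 [-9.99999916e-01 -1.51194591e-04  3.80808851e-04]] [ 3.35998260e+01  7.82688233e+00 -2.78841575e+01 -9.02718498e-03
 -5.42666579e+01 -5.01513952e+01]
```

>>> {"name": "move_arm", "arguments": {"increments": [0,0,0,0.046,-0.2497,-0.3331,0.055,0,0,0,0.046,-0.2497,-0.3331,0.055,0,0,0,0.046,-0.2497,-0.3331,0.055,0,0,0,0.046,-0.2497,-0.3331,0.055,0,0,0,0.046,-0.2497,-0.3331,0.055,0,0,0,0.046,-0.2497,-0.3331,0.055,0,0,0,0.046,-0.2497,-0.3331,0.055,0,0,0,0.046,-0.2497,-0.3331,0.055,0,0,0,0.046,-0.2497,-0.3331,0.055,0,0,0,0.046,-0.2497,-0.3331,0.055,0,0,0,0.046,-0.2497,-0.3331,0.055,0,0,0,0.046,-0.2497,-0.3331,0.055]}}

```text
time_s: 2.15
tcp_pos: [0.5835, -0.2908, 0.1276]
ee_rot: [[-0.003, -0.959, 0.284], [0.001, 0.284, 0.959], [-1.0, 0.003, -0.0]]
wrist_force: [-0.8, 0.2, 0.5]
gripper_width: 0.631
```

```bash
python3 - <<'E'
from h import *
s=r.sense();C=cam('wrist',s);im=r.capture('wrist');cv2.imwrite('pics/w1.png',im[:,:,::-1])
print(s['tcp_pos'],s['ee_rot'],s['gripper_width'],s['time_s'])
for c in blobs(im,(15,110,110),(30,255,255),1000)[0]: print(c[:,0].mean(0),cv2.contourArea(c),rect(C,c,.02))
E
```

```text
[ 0.58347325 -0.29084614  0.12762335] [[-2.50274702e-03 -9.58696511e-01  2.84420000e-01]
 [ 7.27451429e-04  2.84419070e-01  9.58699777e-01]
 [-9.99996604e-01  2.60628474e-03 -1.44238317e-05]] 0.631068788283613 2.15
[531.38781163 372.8199446 ] 1857.5 (array([ 449. , -132.1]), array([134.5,  17.8]), -16.7)
[ 16.69491525 253.63559322] 1908.0 (array([ 805.9, -347.7]), array([77.4, 27.6]), 90.0)
[319.30677291 172.3625498 ] 3556.5 (array([ 569.6, -337.5]), array([59.7, 30. ]), 73.2)
[197.94010417 166.05989583] 8861.0 (array([ 649.9, -364.8]), array([83.2, 52.3]), 78.7)
[629.40414508 130.11744387] 5081.5 (array([ 361.7, -294.4]), array([188.8,  18.6]), 85.9)
[128.38801712  28.69472183] 15014.5 (array([ 655.2, -471.2]), array([209.7,  53.3]), -0.1)
```

View pics/w1.png

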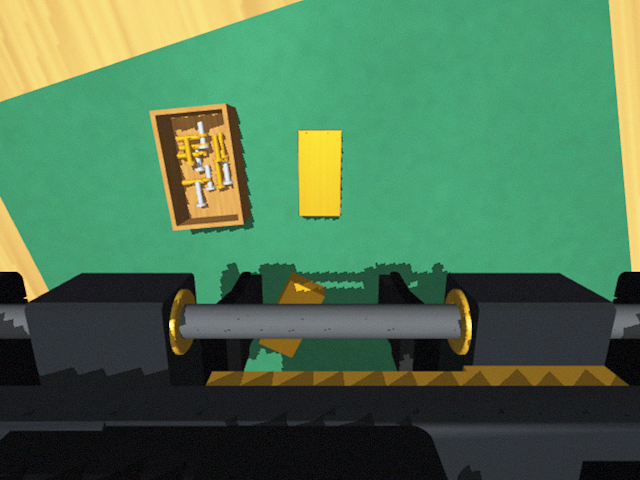

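```bash
python3 g.py .5835 -.2908 .1276 163.48 .5685 -.3413 .013 163.48
```

```text
turn 0.0 shift 0.1146 0.0 -0.0527 rows 3.0246653606680542 0.0
```

>>> {"name": "move_arm", "arguments": {"increments": [0,0,0,0.02,0,-0.0527,0.055,0,0,0,0.05,0,-0.0527,0.055,0,0,0,0.08,0,-0.0527,0.055,0,0,0,0.105,0,-0.0527,0.055,0,0,0,0.1146,0,-0.0527,0.055,0,0,0,0.1146,0,-0.0527,0.055,0,0,0,0.1146,0,-0.0527,0.02,0,0,0,0.1146,0,-0.0527,0.02,0,0,0,0.1146,0,-0.0527,0.02,0,0,0,0.1146,0,-0.0527,0.02,0,0,0,0.1146,0,-0.0527,0.02,0,0,0,0.1146,0,-0.0527,0.02]}}

```text
time_s: 3.2
tcp_pos: [0.5696, -0.3393, 0.0164]
ee_rot: [[0.001, -0.96, 0.281], [-0.0, 0.281, 0.96], [-1.0, -0.001, -0.0]]
wrist_force: [-1.3, 2.4, 4.3]
gripper_width: 0.345
```

```bash
python3 -c "
from h import *
s=r.sense();print(s)"
```

```text
{'time_s': 3.2, 'joints': array([-1.68349781e+01,  3.72525113e+01, -7.19777789e+00,  4.83766565e-03,
       -4.54764242e+01,  5.39395301e-01]), 'joint_velocities': array([-0.09706839,  0.04083294,  0.12896341,  0.03040326, -0.20492152,
       -0.0860662 ]), 'effort': array([-7.04622120e-01, -4.41547680e+01,  1.38524875e+01,  3.18946481e+00,
        5.29601835e-01,  3.01564531e-02]), 'tcp_pos': array([ 0.56958477, -0.33932126,  0.01641203]), 'ee_rot': array([[ 1.20684060e-03, -9.59842755e-01,  2.80535966e-01],
       [-4.28063795e-04,  2.80535649e-01,  9.59843511e-01],
       [-9.99999180e-01, -1.27846541e-03, -7.23121224e-05]]), 'wrist_force': array([-1.29734381,  2.39368032,  4.33206399]), 'moment': array([ 0.67985552,  0.25901811, -0.01993777]), 'gripper_width': 0.344797960818195}
```

```bash
python3 g.py .5692 -.3396 .0154 163.7 .564 .043 .15 151.7
```

```text
turn 12.0 shift -0.1346 0.1124 0.3658 rows 9.72707986362966 1.675977653631285
```

>>> {"name": "move_arm", "arguments": {"increments": [0,0,0,-0.02,0,0,0.02,0,0,0,-0.055,0,0,0.02,4,0,0,-0.09,0.005,0.015,0.02,12,0,0,-0.12,0.015,0.045,0.02,12,0,0,-0.1346,0.0255,0.083,0.02,12,0,0,-0.1346,0.1124,0.3658,0.02,12,0,0,-0.1346,0.1124,0.3658,0.02,12,0,0,-0.1346,0.1124,0.3658,0.02,12,0,0,-0.1346,0.1124,0.3658,0.02,12,0,0,-0.1346,0.1124,0.3658,0.02,12,0,0,-0.1346,0.1124,0.3658,0.02,12,0,0,-0.1346,0.1124,0.3658,0.02]}}

```text
time_s: 4.2
tcp_pos: [0.5628, 0.039, 0.1488]
ee_rot: [[-0.002, -0.88, 0.475], [0.0, 0.475, 0.88], [-1.0, 0.002, -0.001]]
wrist_force: [1.1, -0.5, -3.1]
gripper_width: 0.343
```

>>> {"name": "move_arm", "arguments": {"increments": [0,0,0,0,0,0,0.02,0,0,0,0,0,0,0.02,0,0,0,0,0,0,0.02]}}

```text
time_s: 4.45
tcp_pos: [0.5633, 0.0372, 0.1488]
ee_rot: [[-0.002, -0.881, 0.474], [-0.0, 0.474, 0.881], [-1.0, 0.002, -0.001]]
wrist_force: [1.1, -0.3, -3.5]
gripper_width: 0.341
```

```bash
python3 - <<'E'
from h import *
s=r.sense();C=cam('wrist',s);im=r.capture('wrist');cv2.imwrite('pics/w2.png',im[:,:,::-1])
print(s['tcp_pos'],s['ee_rot'],s['gripper_width'],s['time_s'],s['wrist_force'])
E
```

```text
[0.56326739 0.03719982 0.14884725] [[-1.92159690e-03 -8.80673548e-01  4.73719759e-01]
 [-2.80762740e-04  4.73721090e-01  8.80674883e-01]
 [-9.99998114e-01  1.55929926e-03 -1.15756129e-03]] 0.34050919989605216 4.45 [ 1.10471099 -0.30866217 -3.47124843]
```

View pics/w2.png

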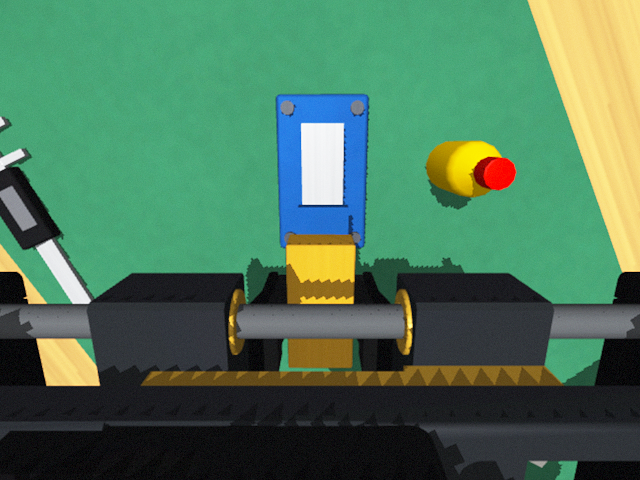

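```bash
python3 - <<'E'
from h import *
im=cv2.imread('pics/w2.png')[:,:,::-1]
s=r.sense();C=cam('wrist',s);Rt=s['ee_rot'];p=s['tcp_pos']
h=cv2.cvtColor(im,cv2.COLOR_RGB2HSV)
roi=np.zeros(h.shape[:2],np.uint8);roi[110:225,290:355]=255
m=cv2.inRange(h,np.array((0,0,150)),np.array((180,70,255)))&roi
c=max(cv2.findContours(m,cv2.RETR_EXTERNAL,cv2.CHAIN_APPROX_NONE)[0],key=cv2.contourArea)
print('anvil px',cv2.boundingRect(c),cv2.minAreaRect(c),rect(C,c,.032))
# anvil edges by row, in tool coords
for v in (130,145,160,175,190,200):
    u=np.where(m[v])[0]; P=(ray(C,[(u[0],v),(u[-1]+1,v)],.032)-p)@Rt; print(v,u[0],u[-1]+1,(P*1000).round(1)[:,1:].tolist())
u=np.where(m[:,322])[0];print(u[0],u[-1]+1,((ray(C,[(322,u[0]),(322,u[-1]+1)],.032)-p)@Rt*1000).round(1))
g=cv2.inRange(h,np.array((15,110,60)),np.array((32,255,255)));g[:, :270]=0;g[:,370:]=0
for v in(246,255,265,285,290):
    u=np.where(g[v])[0]; P=(ray(C,[(u[0],v),(u[-1]+1,v)],p[2]+.004)-p)@Rt; print('gold',v,u[0],u[-1]+1,(P*1000).round(1)[:,1:].tolist())
u=np.where(g[:300,322])[0];print(u[0]); print(h[228:250,322].tolist())
for dz in(.004,-.016):print(((ray(C,[(322,235),(322,244)],p[2]+dz)-p)@Rt*1000).round(1))
b=cv2.inRange(h,np.array((105,120,40)),np.array((125,255,255)));
c=max(cv2.findContours(b,cv2.RETR_EXTERNAL,cv2.CHAIN_APPROX_NONE)[0],key=cv2.contourArea);print(cv2.boundingRect(c))
for v in(100,130,160,190,220):
    u=np.where(b[v])[0]; P=(ray(C,[(u[0],v),(u[-1]+1,v)],.012)-p)@Rt; print('base',v,u[0],u[-1]+1,(P*1000).round(1)[:,1:].tolist())
cv2.imwrite('pics/w2c.png',cv2.resize(im[90:300,250:400,::-1],None,fx=2.8,fy=2.8,interpolation=cv2.INTER_NEAREST))
E
```

```text
anvil px (301, 123, 43, 82) ((322.0, 163.5), (81.0, 42.0), 90.0) (array([535.8, -11. ]), array([57.6, 30.3]), 61.9)
130 301 344 [[-13.4, -78.7], [17.0, -78.7]]
145 301 344 [[-13.5, -68.5], [17.2, -68.5]]
160 302 344 [[-12.9, -58.0], [17.3, -58.0]]
175 302 344 [[-13.1, -47.3], [17.5, -47.3]]
190 302 343 [[-13.2, -36.4], [16.9, -36.4]]
200 302 343 [[-13.3, -29.0], [17.0, -29.0]]
123 205 [[117.    1.5 -83.5]
 [117.    1.5 -25.3]]
gold 246 286 356 [[-14.4, -27.9], [15.2, -27.9]]
gold 255 286 356 [[-14.5, -23.9], [15.3, -23.9]]
gold 265 287 356 [[-14.2, -19.4], [15.4, -19.4]]
gold 285 287 355 [[-14.4, -10.3], [15.2, -10.2]]
gold 290 287 354 [[-14.5, -7.9], [14.8, -7.9]]
235
[[107, 206, 207], [107, 214, 207], [106, 213, 206], [107, 210, 210], [107, 212, 212], [108, 196, 198], [117, 45, 129], [20, 228, 142], [20, 221, 141], [20, 193, 145], [20, 204, 145], [20, 204, 145], [19, 206, 145], [20, 195, 148], [21, 212, 147], [20, 205, 149], [21, 197, 168], [22, 216, 228], [23, 209, 246], [24, 202, 246], [24, 199, 246], [24, 201, 246]]
[[ -4.    0.8 -32.7]
 [ -4.    0.8 -28.8]]
[[ 16.    0.9 -27.7]
 [ 16.    0.9 -23.2]]
(276, 94, 93, 154)
base 100 276 368 [[-32.7, -100.8], [35.8, -100.7]]
base 130 277 367 [[-32.6, -79.4], [35.7, -79.3]]
base 160 278 366 [[-32.5, -57.1], [35.6, -57.0]]
base 190 279 366 [[-32.4, -33.9], [36.3, -33.9]]
base 220 280 365 [[-32.3, -9.8], [36.3, -9.7]]
```

View pics/w2c.png

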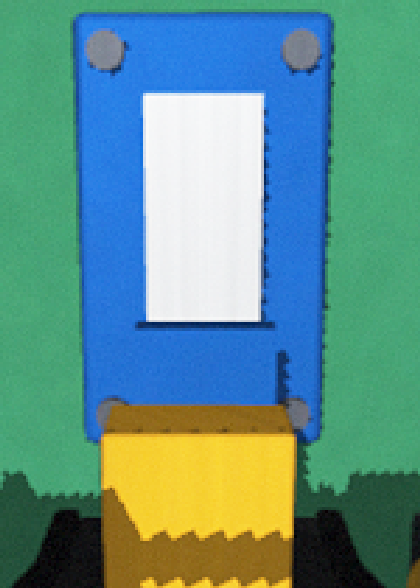

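>>> {"name": "move_arm", "arguments": {"increments": [0,0,0,0,0.0015,-0.04,0.02,0,0,0,0,0.0015,-0.08,0.02,0,0,0,0.015,0.0015,-0.083,0.02,0,0,0,0.045,0.0015,-0.083,0.02,0,0,0,0.075,0.0015,-0.083,0.02,0,0,0,0.092,0.0015,-0.083,0.02,0,0,0,0.096,0.0015,-0.083,0.02,0,0,0,0.096,0.0015,-0.083,0.02,0,0,0,0.096,0.0015,-0.083,0.02]}}

```text
time_s: 5.25
tcp_pos: [0.5243, -0.036, 0.0544]
ee_rot: [[0.002, -0.88, 0.475], [-0.0, 0.475, 0.88], [-1.0, -0.001, 0.001]]
wrist_force: [0.5, 0.2, -3.4]
gripper_width: 0.341
```

```bash
python3 - <<'E'
from h import *
s=r.sense();C=cam('wrist',s);im=r.capture('wrist');cv2.imwrite('pics/w3.png',im[:,:,::-1])
im=r.capture('scene');cv2.imwrite('pics/s3.png',cv2.resize(im[170:270,260:410,::-1],None,fx=5,fy=5,interpolation=cv2.INTER_CUBIC))
print(s['tcp_pos'],s['ee_rot'],s['gripper_width'],s['time_s'],s['wrist_force'])
E
```

```text
[ 0.52430432 -0.03598399  0.05440373] [[ 1.58014177e-03 -8.80027337e-01  4.74920403e-01]
 [-1.08209987e-04  4.74920842e-01  8.80028512e-01]
 [-9.99998746e-01 -1.44196094e-03  6.55214513e-04]] 0.34114396071487624 5.25 [ 0.46181192  0.22816522 -3.35121786]
```

View pics/w3.png

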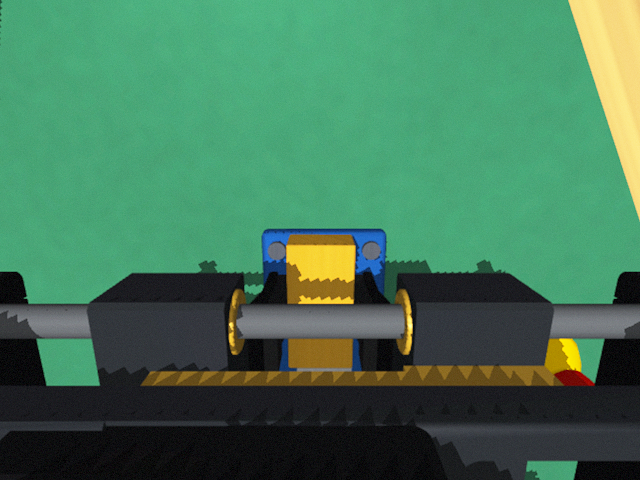

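View pics/s3.png

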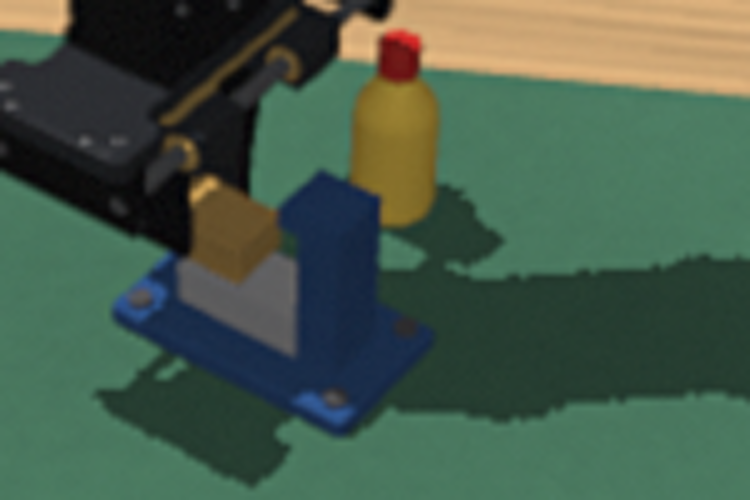

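```bash
cat > lat.py <<'E'
from h import *
import sys
# lateral check: base plate edges and block edges in tool coords
def edges(im,v,lo,hi,a=240,b=400):
    h=cv2.cvtColor(im,cv2.COLOR_RGB2HSV)[v,a:b]
    m=cv2.inRange(h[None],np.array(lo),np.array(hi))[0]; u=np.where(m)[0]; return u[0]+a,u[-1]+1+a
def lat(im,C,s,ztop,rb,rg,lo=(15,110,60),hi=(32,255,255)):
    Rt=s['ee_rot'];p=s['tcp_pos']
    for v in rb:
        e=edges(im,v,(100,120,40),(125,255,255)); P=(ray(C,[(x,v) for x in e],.012)-p)@Rt*1000
        print('base',v,e,P[:,1].round(1),'ctr',P[:,1].mean().round(2),'z',P[0,2].round(1))
    for v in rg:
        e=edges(im,v,lo,hi); P=(ray(C,[(x,v) for x in e],ztop)-p)@Rt*1000
        print('blk',v,e,P[:,1].round(1),'ctr',P[:,1].mean().round(2),'z',P[0,2].round(1))
E
python3 - <<'E'
from lat import *
s=r.sense();C=cam('wrist',s);im=cv2.imread('pics/w3.png')[:,:,::-1]
lat(im,C,s,s['tcp_pos'][2]+.004,(231,233,240,250,260),(246,250,260,270,290))
E
```

```text
base 231 (np.int64(264), np.int64(384)) [-30.8  35.2] ctr 2.18 z -23.1
base 233 (np.int64(263), np.int64(385)) [-31.4  35.8] ctr 2.18 z -22.0
base 240 (np.int64(262), np.int64(386)) [-32.2  36.5] ctr 2.19 z -18.0
base 250 (np.int64(263), np.int64(386)) [-31.8  36.8] ctr 2.47 z -12.2
base 260 (np.int64(263), np.int64(385)) [-32.1  36.5] ctr 2.21 z -6.4
blk 246 (np.int64(286), np.int64(356)) [-14.4  15.2] ctr 0.41 z -27.9
blk 250 (np.int64(286), np.int64(356)) [-14.4  15.3] ctr 0.41 z -26.1
blk 260 (np.int64(286), np.int64(356)) [-14.6  15.4] ctr 0.41 z -21.7
blk 270 (np.int64(287), np.int64(355)) [-14.2  15. ] ctr 0.41 z -17.2
blk 290 (np.int64(240), np.int64(400)) [-35.   34.9] ctr -0.05 z -7.9
```

```bash
python3 - <<'E'
from lat import *
for i in range(2):
    s=r.sense();print(s['tcp_pos'],s['joints'],s['joint_velocities'],s['time_s']);
    x=s['ee_rot']
    im=r.capture('top')
E
```

```text
[ 0.52473025 -0.03539435  0.05513956] [ 1.38420706e+01  2.39315199e+01 -2.61268113e+01  3.19271733e-02
 -3.97481743e+01 -4.21829085e+01] [ 0.41864292 -0.32420972 -0.10816531 -0.27723204  0.02407717 -0.09387292] 5.35
[ 0.52459589 -0.03523468  0.05512238] [ 1.38592405e+01  2.39240381e+01 -2.61400262e+01  2.07949442e-02
 -3.97456163e+01 -4.21851335e+01] [ 0.38980838  0.01505298 -0.41873001 -0.09399457  0.1580361  -0.00161105] 5.4
```

>>> {"name": "move_arm", "arguments": {"increments": [0,0,0,0,0,0,0.02,0,0,0,0,0,0,0.02,0,0,0,0,0,0,0.02,0,0,0,0,0,0,0.02,0,0,0,0,0,0,0.02,0,0,0,0,0,0,0.02,0,0,0,0,0,0,0.02,0,0,0,0,0,0,0.02]}}

```text
time_s: 6.12
tcp_pos: [0.5234, -0.0352, 0.0535]
ee_rot: [[-0.0, -0.881, 0.474], [-0.0, 0.474, 0.881], [-1.0, 0.0, -0.0]]
wrist_force: [0.4, 0.9, -3.4]
gripper_width: 0.341
```

```bash
python3 - <<'E'
from lat import *
s=r.sense();C=cam('wrist',s);im=r.capture('wrist');cv2.imwrite('pics/w4.png',im[:,:,::-1])
print(s['tcp_pos'],s['ee_rot'])
lat(im,C,s,s['tcp_pos'][2]+.004,(233,240,250,260),(246,250,260,270))
E
```

```text
[ 0.52336991 -0.03521035  0.05354885] [[-1.63315404e-04 -8.80522072e-01  4.74005120e-01]
 [-5.03896013e-05  4.74005133e-01  8.80522079e-01]
 [-9.99999985e-01  1.19917890e-04 -1.21781496e-04]]
base 233 (np.int64(260), np.int64(383)) [-32.8  34.4] ctr 0.81 z -22.4
base 240 (np.int64(260), np.int64(384)) [-33.   35.2] ctr 1.09 z -18.4
base 250 (np.int64(260), np.int64(384)) [-33.2  35.4] ctr 1.09 z -12.7
base 260 (np.int64(261), np.int64(383)) [-32.9  35.1] ctr 1.09 z -6.9
blk 246 (np.int64(286), np.int64(356)) [-14.4  15.2] ctr 0.41 z -27.9
blk 250 (np.int64(286), np.int64(356)) [-14.4  15.3] ctr 0.41 z -26.1
blk 260 (np.int64(286), np.int64(355)) [-14.6  14.9] ctr 0.2 z -21.7
blk 270 (np.int64(286), np.int64(355)) [-14.7  15.1] ctr 0.2 z -17.2
```

>>> {"name": "move_arm", "arguments": {"increments": [0,0,0,0,0.0006,-0.003,0.02,0,0,0,0,0.0006,-0.003,0.02,0,0,0,0.001,0.0006,-0.003,0.02,0,0,0,0.002,0.0006,-0.003,0.02,0,0,0,0.003,0.0006,-0.003,0.02,0,0,0,0.004,0.0006,-0.003,0.02,0,0,0,0.005,0.0006,-0.003,0.02,0,0,0,0.005,0.0006,-0.003,0.02,0,0,0,0.005,0.0006,-0.003,0.02,0,0,0,0.005,0.0006,-0.003,0.02,0,0,0,0.005,0.0006,-0.003,0.02]}}

```text
time_s: 7.08
tcp_pos: [0.5215, -0.0376, 0.0486]
ee_rot: [[0.0, -0.881, 0.474], [-0.0, 0.474, 0.881], [-1.0, -0.0, -0.0]]
wrist_force: [-0.1, 1.1, -3.2]
gripper_width: 0.339
```

>>> {"name": "move_arm", "arguments": {"increments": [0,0,0,0.0005,0,0,0.02,0,0,0,0.001,0,0,0.02,0,0,0,0.0015,0,0,0.02,0,0,0,0.002,0,0,0.02,0,0,0,0.002,0,0,0.02,0,0,0,0.002,0,0,0.02]}}

```text
time_s: 7.58
tcp_pos: [0.5215, -0.0376, 0.0483]
ee_rot: [[0.001, -0.881, 0.473], [-0.0, 0.473, 0.881], [-1.0, -0.001, -0.0]]
wrist_force: [-4.4, 1.4, 9.2]
gripper_width: 0.342
```

```bash
python3 - <<'E'
from lat import *
s=r.sense();C=cam('wrist',s);im=r.capture('wrist');cv2.imwrite('pics/w5.png',im[:,:,::-1])
lat(im,C,s,s['tcp_pos'][2]+.004,(233,240,250,260),(246,250,260,270))
h=cv2.cvtColor(im,cv2.COLOR_RGB2HSV);b=cv2.inRange(h,np.array((100,120,40)),np.array((125,255,255)));
for u in(270,275,368,375): v=np.where(b[200:260,u])[0][0]+200;print(u,v,((ray(C,[(u,v)],.012)-s['tcp_pos'])@s['ee_rot']*1000).round(1))
im=r.capture('scene');cv2.imwrite('pics/s5.png',cv2.resize(im[170:270,260:410,::-1],None,fx=5,fy=5,interpolation=cv2.INTER_CUBIC))
E
```

```text
Traceback (most recent call last):
  File "lat.py", line 10, in lat
    e=edges(im,v,(100,120,40),(125,255,255)); P=(ray(C,[(x,v) for x in e],.012)-p)@Rt*1000
  File "lat.py", line 6, in edges
    m=cv2.inRange(h[None],np.array(lo),np.array(hi))[0]; u=np.where(m)[0]; return u[0]+a,u[-1]+1+a
                                                                                  ~^^^
IndexError: index 0 is out of bounds for axis 0 with size 0
```

View pics/w5.png

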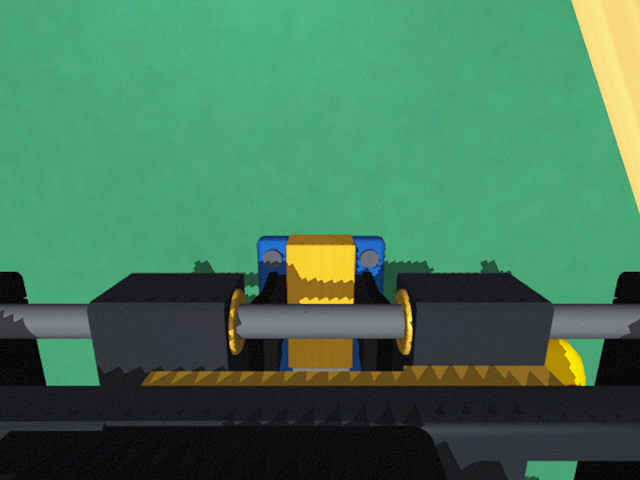

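```bash
python3 - <<'E'
from lat import *
s=r.sense();C=cam('wrist',s);im=r.capture('wrist')
lat(im,C,s,s['tcp_pos'][2]+.004,(245,250,255,260),(246,250,260,270))
h=cv2.cvtColor(im,cv2.COLOR_RGB2HSV);b=cv2.inRange(h,np.array((100,120,40)),np.array((125,255,255)));
for u in(270,275,368,375): v=np.where(b[200:260,u])[0][0]+200;print(u,v,((ray(C,[(u,v)],.012)-s['tcp_pos'])@s['ee_rot']*1000).round(1))
im=r.capture('scene');cv2.imwrite('pics/s5.png',cv2.resize(im[170:270,260:410,::-1],None,fx=5,fy=5,interpolation=cv2.INTER_CUBIC))
print(s['wrist_force'],s['moment'])
E
```

```text
base 245 (np.int64(257), np.int64(385)) [-33.8  34.9] ctr 0.52 z -17.1
base 250 (np.int64(258), np.int64(385)) [-33.4  35. ] ctr 0.79 z -14.3
base 255 (np.int64(258), np.int64(384)) [-33.5  34.6] ctr 0.52 z -11.4
base 260 (np.int64(258), np.int64(384)) [-33.7  34.7] ctr 0.52 z -8.6
blk 246 (np.int64(286), np.int64(356)) [-14.4  15.2] ctr 0.41 z -27.9
blk 250 (np.int64(286), np.int64(356)) [-14.4  15.3] ctr 0.41 z -26.1
blk 260 (np.int64(286), np.int64(355)) [-14.6  14.9] ctr 0.2 z -21.7
blk 270 (np.int64(287), np.int64(355)) [-14.2  15.1] ctr 0.41 z -17.2
270 236 [[ 36.3 -26.7 -22. ]]
275 236 [[ 36.3 -24.  -22. ]]
368 236 [[ 36.3  25.6 -22. ]]
375 236 [[ 36.3  29.3 -22. ]]
[-4.40557504  0.10146417  9.50733105] [0.43921343 1.18792838 0.0324855 ]
```

View pics/s5.png

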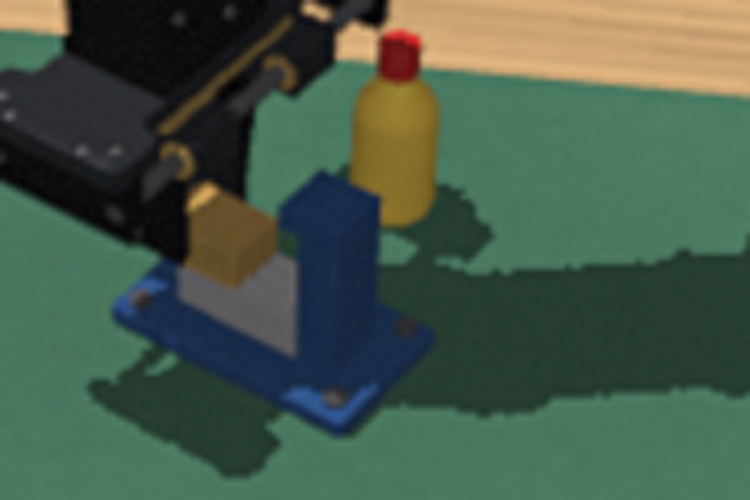

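>>> {"name": "move_arm", "arguments": {"increments": [0,0,0,0,0,0.002,0.02,0,0,0,0,0,0.0045,0.02,0,0,0,0,0,0.007,0.02,0,0,0,0,0,0.0095,0.02,0,0,0,0,0,0.012,0.02,0,0,0,0,0,0.0145,0.02,0,0,0,0,0,0.017,0.02,0,0,0,0,0,0.0195,0.02,0,0,0,0,0,0.022,0.02,0,0,0,0,0,0.024,0.02,0,0,0,0,0,0.024,0.02,0,0,0,0,0,0.024,0.02]}}

```text
time_s: 8.73
tcp_pos: [0.5325, -0.018, 0.0484]
ee_rot: [[-0.001, -0.881, 0.473], [-0.002, 0.473, 0.881], [-1.0, -0.0, -0.002]]
wrist_force: [-4.8, -5.6, 8.3]
gripper_width: 0.339
```

```bash
cat > look.py <<'E'
from lat import *
import sys
t=sys.argv[1]
s=r.sense();C=cam('wrist',s);im=r.capture('wrist');cv2.imwrite(f'pics/w{t}.png',im[:,:,::-1])
im=r.capture('scene');cv2.imwrite(f'pics/s{t}.png',cv2.resize(im[170:270,260:410,::-1],None,fx=5,fy=5,interpolation=cv2.INTER_CUBIC))
print(s['tcp_pos'].round(4),s['ee_rot'].round(4).tolist(),s['wrist_force'].round(1),s['moment'].round(2),s['gripper_width']*87,s['time_s'])
E
python3 look.py 6
```

```text
[ 0.5325 -0.018   0.0484] [[-0.0008, -0.8809, 0.4733], [-0.0023, 0.4733, 0.8809], [-1.0, -0.0003, -0.0024]] [-4.8 -5.6  8.3] [-1.59  1.   -0.02] 29.469431237858004 8.7333
```

View pics/w6.png

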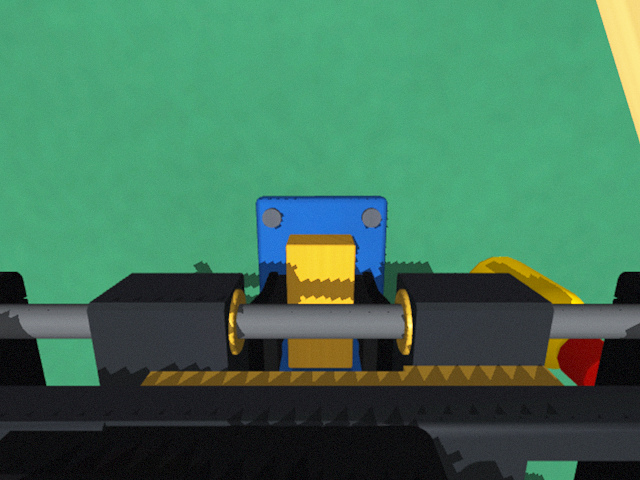

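View pics/s6.png

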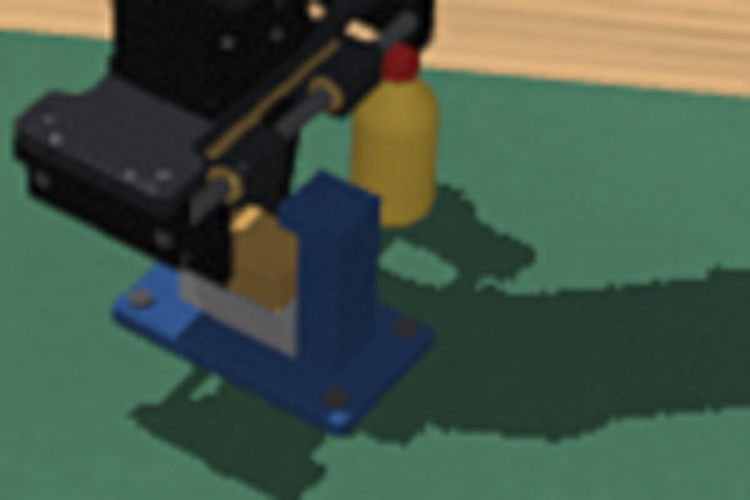

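```bash
cat >> look.py <<'E'
def rem(im,ztop,lo,hi):
    try: lat(im,C,s,ztop,(215,225,235,245,255),(246,250,255,260),lo,hi)
    except Exception as e: print(e)
    h=cv2.cvtColor(im,cv2.COLOR_RGB2HSV);b=cv2.inRange(h,np.array((100,120,40)),np.array((125,255,255)))
    for u in(270,375):
        v=np.where(b[150:265,u])[0][0]+150;print(u,v,((ray(C,[(u,v)],.012)-s['tcp_pos'])@s['ee_rot']*1000).round(1))
if len(sys.argv)<3: rem(cv2.imread(f'pics/w{t}.png')[:,:,::-1],s['tcp_pos'][2]+.004,(15,110,60),(32,255,255))
E
python3 look.py 6b
```

```text
[ 0.5325 -0.0179  0.0483] [[-0.0008, -0.8808, 0.4734], [-0.0022, 0.4734, 0.8808], [-1.0, -0.0003, -0.0023]] [-4.4 -6.8 10.1] [-1.53  1.01  0.01] 29.405128007384963 8.8333
base 215 (np.int64(257), np.int64(387)) [-33.1  35.2] ctr 1.05 z -33.4
base 225 (np.int64(257), np.int64(386)) [-33.4  34.9] ctr 0.79 z -28.0
base 235 (np.int64(258), np.int64(386)) [-33.1  35.2] ctr 1.05 z -22.6
base 245 (np.int64(258), np.int64(385)) [-33.3  34.9] ctr 0.79 z -17.0
base 255 (np.int64(259), np.int64(385)) [-33.   35.1] ctr 1.06 z -11.4
blk 246 (np.int64(286), np.int64(356)) [-14.4  15.2] ctr 0.41 z -27.9
blk 250 (np.int64(286), np.int64(356)) [-14.4  15.3] ctr 0.41 z -26.1
blk 255 (np.int64(286), np.int64(355)) [-14.5  14.9] ctr 0.2 z -23.9
blk 260 (np.int64(286), np.int64(355)) [-14.6  15. ] ctr 0.2 z -21.7
270 196 [[ 36.5 -25.9 -43.4]]
375 196 [[ 36.4  28.5 -43.4]]
```

>>> {"name": "move_arm", "arguments": {"increments": [0,0,0,0,0.0003,0.001,0.02,0,0,0,0,0.0005,0.002,0.02,0,0,0,0,0.0005,0.003,0.02,0,0,0,0,0.0005,0.004,0.02,0,0,0,0,0.0005,0.005,0.02,0,0,0,0,0.0005,0.006,0.02,0,0,0,0,0.0005,0.0065,0.02,0,0,0,0,0.0005,0.0065,0.02,0,0,0,0,0.0005,0.0065,0.02]}}

```text
time_s: 9.68
tcp_pos: [0.535, -0.0123, 0.0483]
ee_rot: [[-0.001, -0.881, 0.473], [-0.003, 0.473, 0.881], [-1.0, -0.0, -0.003]]
wrist_force: [-3.7, -6.2, 8.7]
gripper_width: 0.345
```

```bash
python3 look.py 7
```

```text
[ 0.535  -0.0123  0.0483] [[-0.0012, -0.8808, 0.4735], [-0.0026, 0.4735, 0.8808], [-1.0, -0.0002, -0.0028]] [-3.7 -6.2  8.7] [-1.92  0.96 -0.03] 30.001244067980927 9.6833
base 215 (np.int64(256), np.int64(386)) [-33.7  34.7] ctr 0.52 z -33.4
base 225 (np.int64(256), np.int64(385)) [-33.9  34.4] ctr 0.26 z -28.0
base 235 (np.int64(257), np.int64(385)) [-33.6  34.6] ctr 0.52 z -22.6
base 245 (np.int64(257), np.int64(385)) [-33.8  34.9] ctr 0.52 z -17.0
base 255 (np.int64(258), np.int64(384)) [-33.6  34.6] ctr 0.52 z -11.4
blk 246 (np.int64(286), np.int64(355)) [-14.4  14.8] ctr 0.2 z -27.9
blk 250 (np.int64(286), np.int64(356)) [-14.4  15.3] ctr 0.41 z -26.1
blk 255 (np.int64(286), np.int64(355)) [-14.5  14.9] ctr 0.2 z -23.9
blk 260 (np.int64(286), np.int64(355)) [-14.6  15. ] ctr 0.2 z -21.7
270 185 [[ 36.5 -25.7 -49.1]]
375 185 [[ 36.5  28.3 -49. ]]
```

>>> {"name": "move_arm", "arguments": {"increments": [0,0,0,0,0,0.0007,0.02,0,0,0,0,0,0.0014,0.02,0,0,0,0,0,0.002,0.02,0,0,0,0,0,0.0025,0.02,0,0,0,0,0,0.003,0.02,0,0,0,0,0,0.003,0.02,0,0,0,0,0,0.003,0.02]}}

```text
time_s: 10.37
tcp_pos: [0.5358, -0.0107, 0.0483]
ee_rot: [[-0.003, -0.881, 0.474], [-0.004, 0.474, 0.881], [-1.0, 0.001, -0.005]]
wrist_force: [-2.8, -11.2, 10.4]
gripper_width: 0.341
```

```bash
python3 look.py 8
```

```text
[ 0.5358 -0.0107  0.0483] [[-0.0029, -0.8807, 0.4736], [-0.004, 0.4736, 0.8807], [-1.0, 0.0006, -0.0049]] [ -2.8 -11.2  10.4] [-3.09  0.94 -0.05] 29.636136459402703 10.3667
base 215 (np.int64(256), np.int64(386)) [-33.7  34.7] ctr 0.53 z -33.4
base 225 (np.int64(256), np.int64(385)) [-33.9  34.4] ctr 0.26 z -28.0
base 235 (np.int64(257), np.int64(385)) [-33.6  34.7] ctr 0.53 z -22.6
base 245 (np.int64(257), np.int64(384)) [-33.8  34.4] ctr 0.26 z -17.0
base 255 (np.int64(257), np.int64(384)) [-34.1  34.6] ctr 0.25 z -11.4
blk 246 (np.int64(286), np.int64(356)) [-14.4  15.2] ctr 0.42 z -27.9
blk 250 (np.int64(286), np.int64(356)) [-14.5  15.3] ctr 0.42 z -26.1
blk 255 (np.int64(286), np.int64(355)) [-14.5  14.9] ctr 0.2 z -23.9
blk 260 (np.int64(286), np.int64(355)) [-14.6  15. ] ctr 0.2 z -21.7
270 182 [[ 36.6 -25.7 -50.6]]
375 182 [[ 36.6  28.3 -50.6]]
```

>>> {"name": "move_arm", "arguments": {"increments": [0,0,0,0,0,0.0007,0.02,0,0,0,0,0,0.0014,0.02,0,0,0,0,0,0.002,0.02,0,0,0,0,0,0.0025,0.02,0,0,0,0,0,0.003,0.02,0,0,0,0,0,0.003,0.02,0,0,0,0,0,0.003,0.02]}}

```text
time_s: 11.05
tcp_pos: [0.5358, -0.0106, 0.0483]
ee_rot: [[-0.007, -0.881, 0.474], [-0.007, 0.474, 0.881], [-1.0, 0.002, -0.01]]
wrist_force: [-4.6, -20.1, 11.9]
gripper_width: 0.341
```

```bash
python3 look.py 9
```

```text
[ 0.5358 -0.0106  0.0483] [[-0.0067, -0.8807, 0.4737], [-0.0073, 0.4738, 0.8806], [-1.0, 0.0024, -0.0095]] [ -4.6 -20.1  11.9] [-5.97  1.05  0.04] 29.669148206914887 11.05
base 215 (np.int64(255), np.int64(385)) [-34.2  34.2] ctr 0.01 z -33.4
base 225 (np.int64(256), np.int64(385)) [-33.9  34.5] ctr 0.27 z -28.0
base 235 (np.int64(256), np.int64(385)) [-34.1  34.7] ctr 0.27 z -22.6
base 245 (np.int64(257), np.int64(384)) [-33.8  34.4] ctr 0.27 z -17.0
base 255 (np.int64(257), np.int64(384)) [-34.1  34.6] ctr 0.27 z -11.4
blk 246 (np.int64(286), np.int64(355)) [-14.4  14.8] ctr 0.21 z -27.8
blk 250 (np.int64(286), np.int64(355)) [-14.5  14.9] ctr 0.21 z -26.1
blk 255 (np.int64(286), np.int64(355)) [-14.5  14.9] ctr 0.2 z -23.9
blk 260 (np.int64(286), np.int64(355)) [-14.6  15. ] ctr 0.2 z -21.6
270 182 [[ 36.7 -25.7 -50.6]]
375 182 [[ 36.9  28.3 -50.5]]
```

View pics/s9.png

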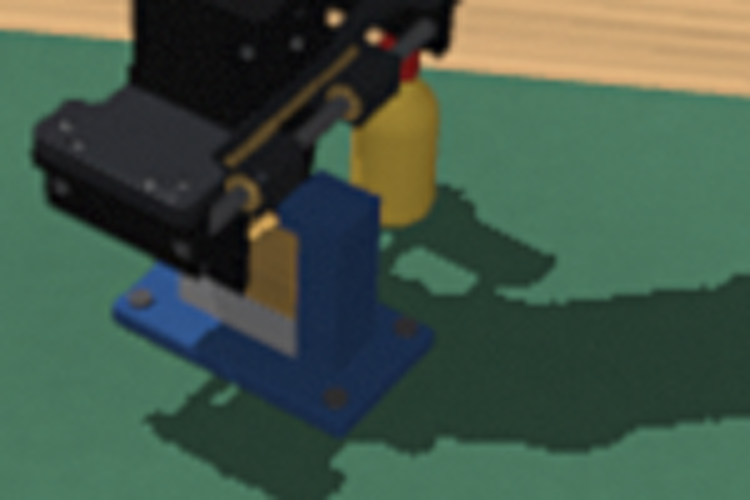

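>>> {"name": "move_arm", "arguments": {"increments": [0,0,0,-0.0005,0,-0.0015,0.02,0,0,0,-0.001,0,-0.003,0.02,0,0,0,-0.001,0,-0.004,0.02,0,0,0,-0.001,0,-0.004,0.02,0,0,0,-0.001,0,-0.004,0.048,0,0,0,-0.001,0,-0.004,0.048,0,0,0,-0.001,0,-0.006,0.048,0,0,0,-0.001,0,-0.006,0.048]}}

```text
time_s: 11.82
tcp_pos: [0.5357, -0.0103, 0.0478]
ee_rot: [[0.001, -0.881, 0.474], [0.0, 0.474, 0.881], [-1.0, -0.001, 0.001]]
wrist_force: [0.7, 0.6, 0.1]
gripper_width: 0.525
```

>>> {"name": "move_arm", "arguments": {"increments": [0,0,0,-0.03,0,0,0.048,0,0,0,-0.065,0,0,0.048,0,0,0,-0.1,0,0.01,0.048,0,0,0,-0.1,0,0.05,0.048,0,0,0,-0.1,0,0.06,0.048,0,0,0,-0.1,0,0.06,0.048,0,0,0,-0.1,0,0.06,0.048,0,0,0,-0.1,0,0.06,0.048,0,0,0,-0.1,0,0.06,0.048,0,0,0,-0.1,0,0.06,0.048,0,0,0,-0.1,0,0.06,0.048]}}

```text
time_s: 12.73
tcp_pos: [0.5635, 0.0417, 0.1474]
ee_rot: [[-0.001, -0.88, 0.475], [-0.0, 0.475, 0.88], [-1.0, 0.0, -0.001]]
wrist_force: [0.7, 0.7, -0.2]
gripper_width: 0.551
```

```bash
python3 look.py 10 x; python3 - <<'E'
from lat import *
s=r.sense();C=cam('wrist',s);im=cv2.imread('pics/w10.png')[:,:,::-1];Rt=s['ee_rot'];p=s['tcp_pos']
cv2.imwrite('pics/w10c.png',cv2.resize(im[80:270,250:400,::-1],None,fx=3,fy=3,interpolation=cv2.INTER_NEAREST))
h=cv2.cvtColor(im,cv2.COLOR_RGB2HSV)
for v in range(115,215,12):
    m=cv2.inRange(h[v:v+1,260:390],np.array((15,110,60)),np.array((32,255,255)))[0];u=np.where(m)[0]
    m=cv2.inRange(h[v:v+1,260:390],np.array((0,0,120)),np.array((180,80,255)))[0];w=np.where(m)[0]
    b=cv2.inRange(h[v:v+1,260:390],np.array((100,120,40)),np.array((125,255,255)))[0];b=np.where(b)[0]+260
    f=lambda a,z:((ray(C,[(x,v) for x in a],z)-p)@Rt*1000)[:,1].mean().round(2)
    if len(b):print(v,'base',b[0],b[-1]+1,f((b[0],b[-1]+1),.012),end=' ')
    if len(u):u=u+260;print('gold',u[0],u[-1]+1,f((u[0],u[-1]+1),.052),end=' ')
    print('anvil',len(w))
E
```

```text
[0.5635 0.0417 0.1474] [[-0.0006, -0.8801, 0.4748], [-0.0002, 0.4748, 0.8801], [-1.0, 0.0004, -0.0005]] [ 0.7  0.7 -0.2] [ 0.12 -0.15  0.03] 47.976441769987545 12.7333
115 base 274 366 0.06 gold 298 342 0.05 anvil 2
127 base 274 366 0.05 gold 297 342 -0.28 anvil 1
139 base 275 365 0.04 gold 297 343 0.04 anvil 0
151 base 275 365 0.04 gold 298 342 0.03 anvil 0
163 base 275 365 0.03 gold 297 342 -0.31 anvil 0
175 base 276 364 0.02 gold 298 342 0.02 anvil 1
187 base 276 364 0.01 gold 298 342 0.01 anvil 1
199 base 277 364 0.4 anvil 0
211 base 277 363 -0.01 anvil 0
```

View pics/w10c.png

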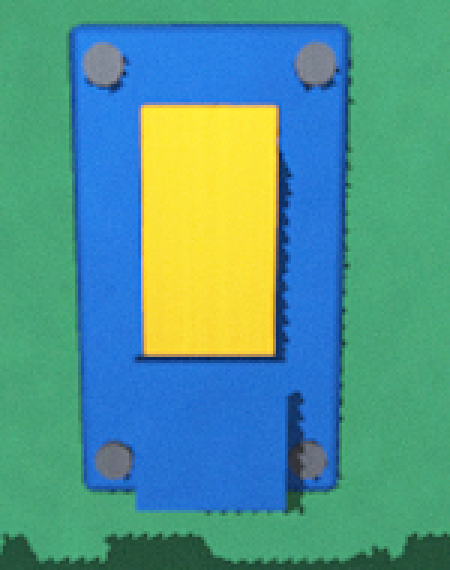

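View pics/s10.png

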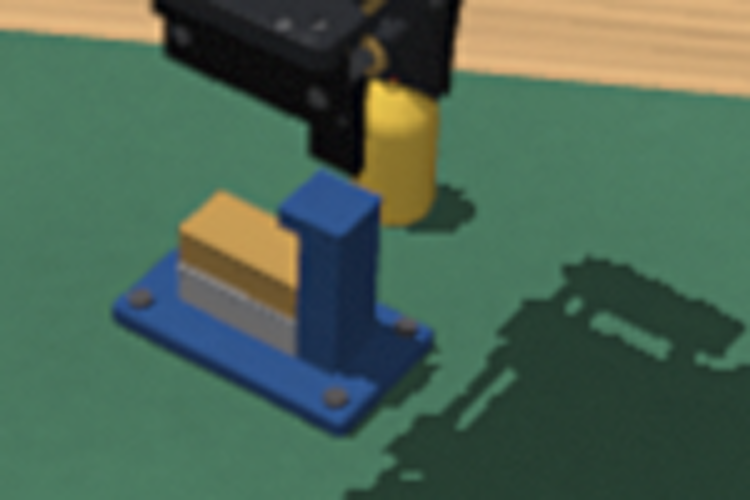

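```bash
python3 g.py .5635 .0417 .1474 151.66 .510 .344 .13 122
```

```text
turn 29.66 shift 0.0174 0.1906 0.2407 rows 7.3738687062601755 4.142458100558659
```

>>> {"name": "move_arm", "arguments": {"increments": [29.66,0,0,0,0.1906,0.2407,0.048,29.66,0,0,0,0.1906,0.2407,0.048,29.66,0,0,0,0.1906,0.2407,0.048,29.66,0,0,0,0.1906,0.2407,0.048,29.66,0,0,0.0174,0.1906,0.2407,0.048,29.66,0,0,0.0174,0.1906,0.2407,0.048,29.66,0,0,0.0174,0.1906,0.2407,0.048,29.66,0,0,0.0174,0.1906,0.2407,0.048,29.66,0,0,0.0174,0.1906,0.2407,0.048,29.66,0,0,0.0174,0.1906,0.2407,0.048,29.66,0,0,0.0174,0.1906,0.2407,0.048,29.66,0,0,0.0174,0.1906,0.2407,0.048]}}

```text
time_s: 13.83
tcp_pos: [0.5104, 0.3434, 0.1304]
ee_rot: [[-0.0, -0.529, 0.848], [-0.0, 0.848, 0.529], [-1.0, -0.0, -0.0]]
wrist_force: [-0.2, -0.3, 0.4]
gripper_width: 0.553
```

>>> {"name": "move_arm", "arguments": {"increments": [0,0,0,0,0,0,0.048,0,0,0,0,0,0,0.048,0,0,0,0,0,0,0.048,0,0,0,0,0,0,0.048,0,0,0,0,0,0,0.048]}}

```text
time_s: 14.25
tcp_pos: [0.5104, 0.3443, 0.1303]
ee_rot: [[0.0, -0.53, 0.848], [0.0, 0.848, 0.53], [-1.0, 0.0, 0.0]]
wrist_force: [-0.8, -0.5, -0.6]
gripper_width: 0.556
```

```bash
python3 look.py 11 x; python3 - <<'E'
from h import *
s=r.sense();C=cam('wrist',s);im=cv2.imread('pics/w11.png')[:,:,::-1]
for c in blobs(im,(0,0,170),(180,60,255),1000)[0]:
    z=rect(C,c,.014); print(c[:,0].mean(0),cv2.contourArea(c),z, ((np.r_[z[0]/1000,.014]-s['tcp_pos'])@s['ee_rot']).round(4))
print(np.degrees(np.arctan2(s['ee_rot'][1,1],s['ee_rot'][0,1])))
E
```

```text
[0.5104 0.3443 0.1303] [[0.0001, -0.5301, 0.848], [0.0001, 0.848, 0.5301], [-1.0, 0.0, 0.0002]] [-0.8 -0.5 -0.6] [ 0.02 -0.1  -0.01] 48.36733759846808 14.25
[322.14693878 168.99183673] 3358.5 (array([467. , 318.7]), array([59.2, 30.1]), 32.0) [ 0.1162  0.001  -0.0504]
122.02991492936349
```

View pics/w11.png

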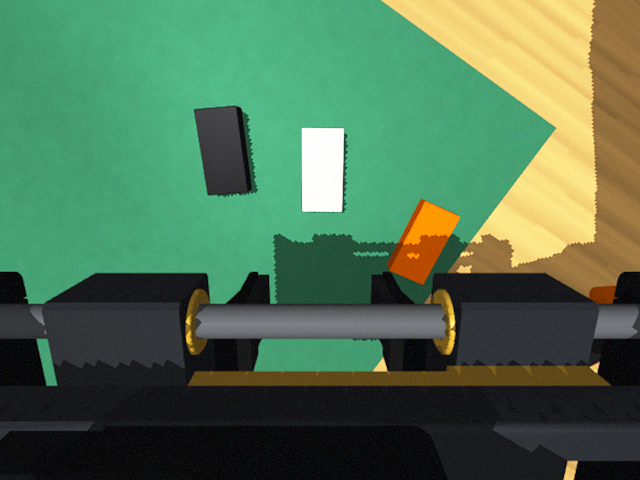

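>>> {"name": "move_arm", "arguments": {"increments": [0,0,0,0.02,0.0007,-0.035,0.048,0,0,0,0.05,0.0007,-0.052,0.048,0,0,0,0.08,0.0007,-0.052,0.048,0,0,0,0.105,0.0007,-0.052,0.048,0,0,0,0.115,0.0007,-0.052,0.048,0,0,0,0.1185,0.0007,-0.052,0.048,0,0,0,0.1185,0.0007,-0.052,0.048,0,0,0,0.1185,0.0007,-0.052,0.048,0,0,0,0.1185,0.0007,-0.052,0.02,0,0,0,0.1185,0.0007,-0.052,0.02,0,0,0,0.1185,0.0007,-0.052,0.02,0,0,0,0.1185,0.0007,-0.052,0.02]}}

```text
time_s: 15.35
tcp_pos: [0.4661, 0.318, 0.0125]
ee_rot: [[0.001, -0.531, 0.848], [0.001, 0.848, 0.531], [-1.0, 0.0, 0.001]]
wrist_force: [-0.2, -0.1, 2.3]
gripper_width: 0.341
```

>>> {"name": "move_arm", "arguments": {"increments": [0,0,0,0,0,0,0.02,0,0,0,0,0,0,0.02,0,0,0,0,0,0,0.02,0,0,0,0,0,0,0.02]}}

```text
time_s: 15.68
tcp_pos: [0.4661, 0.318, 0.0125]
ee_rot: [[0.001, -0.531, 0.848], [0.001, 0.848, 0.531], [-1.0, 0.0, 0.001]]
wrist_force: [-1.9, -0.2, 5.6]
gripper_width: 0.341
```

```bash
python3 g.py .4661 .318 .0125 122.03 .5221 -.0361 .15 151.66
```

```text
turn -29.63 shift -0.1375 -0.3299 -0.1403 rows 9.207791853061698 4.13826815642458
```

>>> {"name": "move_arm", "arguments": {"increments": [0,0,0,-0.02,0,0,0.02,0,0,0,-0.055,0,0,0.02,0,0,0,-0.095,-0.005,-0.002,0.02,-5,0,0,-0.13,-0.025,-0.011,0.02,-29.63,0,0,-0.1375,-0.3299,-0.1403,0.02,-29.63,0,0,-0.1375,-0.3299,-0.1403,0.02,-29.63,0,0,-0.1375,-0.3299,-0.1403,0.02,-29.63,0,0,-0.1375,-0.3299,-0.1403,0.02,-29.63,0,0,-0.1375,-0.3299,-0.1403,0.02,-29.63,0,0,-0.1375,-0.3299,-0.1403,0.02,-29.63,0,0,-0.1375,-0.3299,-0.1403,0.02,-29.63,0,0,-0.1375,-0.3299,-0.1403,0.02]}}

```text
time_s: 16.68
tcp_pos: [0.5205, -0.0344, 0.1486]
ee_rot: [[-0.001, -0.88, 0.474], [0.0, 0.474, 0.88], [-1.0, 0.001, -0.0]]
wrist_force: [2.0, 0.3, -0.8]
gripper_width: 0.338
```

>>> {"name": "move_arm", "arguments": {"increments": [0,0,0,0,0,0,0.02,0,0,0,0,0,0,0.02,0,0,0,0,0,0,0.02,0,0,0,0,0,0,0.02,0,0,0,0,0,0,0.02]}}

```text
time_s: 17.1
tcp_pos: [0.521, -0.0312, 0.1489]
ee_rot: [[-0.0, -0.881, 0.473], [0.0, 0.473, 0.881], [-1.0, 0.0, -0.0]]
wrist_force: [-0.1, -0.1, -1.0]
gripper_width: 0.341
```

>>> {"name": "move_arm", "arguments": {"increments": [0,0,0,0.02,-0.0033,-0.0038,0.02,0,0,0,0.045,-0.0033,-0.0038,0.02,0,0,0,0.066,-0.0033,-0.0038,0.02,0,0,0,0.074,-0.0033,-0.0038,0.02,0,0,0,0.074,-0.0033,-0.0038,0.02,0,0,0,0.074,-0.0033,-0.0038,0.02,0,0,0,0.074,-0.0033,-0.0038,0.02,0,0,0,0.074,-0.0033,-0.0038,0.02,0,0,0,0.074,-0.0033,-0.0038,0.02,0,0,0,0.074,-0.0033,-0.0038,0.02,0,0,0,0.074,-0.0033,-0.0038,0.02,0,0,0,0.074,-0.0033,-0.0038,0.02]}}

```text
time_s: 18.1
tcp_pos: [0.5224, -0.0374, 0.0754]
ee_rot: [[0.001, -0.88, 0.475], [0.0, 0.475, 0.88], [-1.0, -0.0, 0.0]]
wrist_force: [0.6, -1.2, -1.1]
gripper_width: 0.34
```

```bash
python3 look.py 12 x;python3 - <<'E'
import cv2
im=cv2.imread('pics/w12.png');cv2.imwrite('pics/w12c.png',cv2.resize(im[200:300,230:420],None,fx=4,fy=4,interpolation=cv2.INTER_NEAREST))
E
```

```text
[ 0.5224 -0.0374  0.0754] [[0.0006, -0.8802, 0.4747], [0.0001, 0.4747, 0.8802], [-1.0, -0.0005, 0.0004]] [ 0.6 -1.2 -1.1] [ 0.07 -0.1  -0.02] 29.603811480621598 18.1
```

View pics/w12c.png

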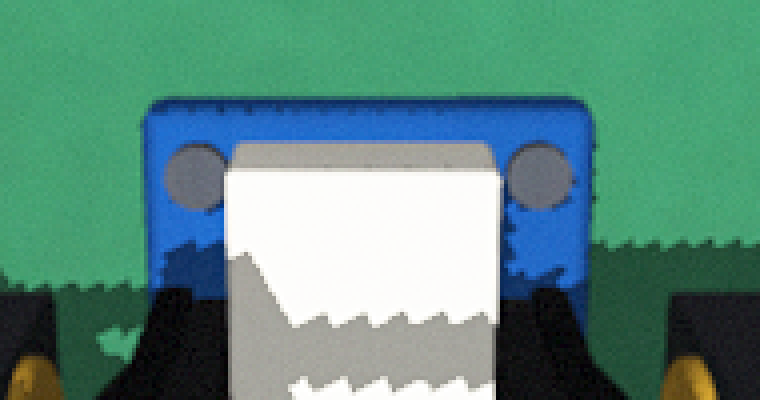

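View pics/s12.png

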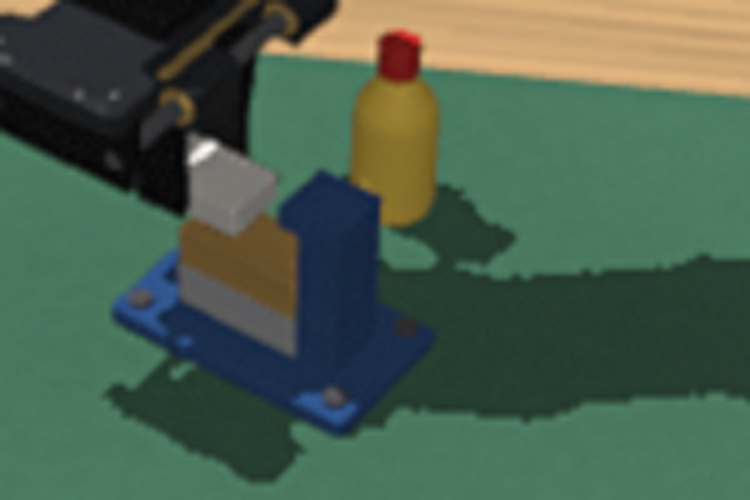

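```bash
cat > look2.py <<'E'
exec(open('look.py').read().split('def rem')[0])
im=cv2.imread(f'pics/w{t}.png')[:,:,::-1];h=cv2.cvtColor(im,cv2.COLOR_RGB2HSV)
p=s['tcp_pos'];Rt=s['ee_rot']
T=lambda e,z:((ray(C,e,z)-p)@Rt*1000)
b=cv2.inRange(h,np.array((100,120,30)),np.array((125,255,255)));w=cv2.inRange(h,np.array((0,0,100)),np.array((180,60,255)));
us=[np.where(b[150:268,u])[0][0]+150 for u in(275,280,360,368)];v0=int(np.median(us));print('base end row',us,T([(320,np.median(us))],.012)[0,2].round(1))
for v in range(max(v0+8,215),268,7):
    u=np.where(b[v,240:400])[0]+240; P=T([(u[0],v),(u[-1]+1,v)],.012); print('base',v,u[0],u[-1]+1,P[:,1].mean().round(2))
for v in(246,250,254,258,262):
    u=np.where(w[v,283:359])[0]+283; P=T([(u[0],v),(u[-1]+1,v)],p[2]+.0015); print('blk',v,u[0],u[-1]+1,P[:,1].mean().round(2))
col=h[225:250,321,:].tolist(); print([ (225+i,c[1],c[2]) for i,c in enumerate(col)])
for v in(234,235,236,242,243):print(v,T([(321,v)],p[2]+.0015)[0,2].round(1),T([(321,v)],p[2]-.0125)[0,2].round(1))
E
python3 look2.py 13
```

```text
[ 0.5223 -0.0374  0.0752] [[0.0002, -0.8802, 0.4746], [0.0, 0.4746, 0.8802], [-1.0, -0.0001, 0.0001]] [ 0.1  0.1 -1.7] [ 0.14 -0.1  -0.04] 29.523734110763996 18.2
base end row [np.int64(225), np.int64(225), np.int64(225), np.int64(225)] -22.0
base 233 266 378 1.2
base 240 266 378 1.2
base 247 266 378 1.2
base 254 266 378 1.21
base 261 267 378 1.52
blk 246 283 359 0.42
blk 250 283 355 -0.44
blk 254 286 355 0.2
blk 258 286 355 0.2
blk 262 286 355 0.2
[(225, 229, 97), (226, 204, 120), (227, 217, 146), (228, 211, 179), (229, 210, 194), (230, 210, 193), (231, 214, 197), (232, 209, 203), (233, 211, 205), (234, 217, 203), (235, 106, 186), (236, 30, 172), (237, 15, 167), (238, 18, 170), (239, 11, 167), (240, 15, 165), (241, 14, 161), (242, 13, 203), (243, 5, 249), (244, 2, 253), (245, 1, 253), (246, 2, 253), (247, 2, 253), (248, 2, 253), (249, 2, 253)]
234 -32.5 -29.0
235 -32.1 -28.5
236 -31.6 -28.1
242 -29.0 -25.2
243 -28.5 -24.7
```

>>> {"name": "move_arm", "arguments": {"increments": [0,0,0,0,0.0009,0,0.02,0,0,0,0.003,0.0009,0,0.02,0,0,0,0.005,0.0009,0,0.02,0,0,0,0.007,0.0009,0,0.02,0,0,0,0.0075,0.0009,0,0.02,0,0,0,0.008,0.0009,0,0.02,0,0,0,0.008,0.0009,0,0.02,0,0,0,0.008,0.0009,0,0.02,0,0,0,0.008,0.0009,0,0.02,0,0,0,0.008,0.0009,0,0.02]}}

```text
time_s: 19.13
tcp_pos: [0.5216, -0.0369, 0.0672]
ee_rot: [[0.0, -0.88, 0.475], [0.0, 0.475, 0.88], [-1.0, -0.0, 0.0]]
wrist_force: [-0.4, -0.1, -1.5]
gripper_width: 0.34
```

```bash
python3 look2.py 14
```

```text
[ 0.5216 -0.0369  0.0672] [[0.0003, -0.8802, 0.4746], [0.0001, 0.4746, 0.8802], [-1.0, -0.0002, 0.0002]] [-0.4 -0.1 -1.5] [ 0.06 -0.06 -0.  ] 29.582094240415966 19.1333
base end row [np.int64(228), np.int64(228), np.int64(228), np.int64(228)] -22.0
base 236 262 379 0.28
base 243 262 379 0.27
base 250 263 378 0.27
base 257 263 378 0.27
base 264 263 378 0.27
blk 246 283 356 -0.23
blk 250 283 355 -0.44
blk 254 286 355 0.2
blk 258 286 355 0.2
blk 262 286 355 0.2
[(225, 138, 166), (226, 148, 141), (227, 178, 99), (228, 203, 102), (229, 214, 118), (230, 223, 151), (231, 214, 180), (232, 212, 190), (233, 205, 198), (234, 217, 206), (235, 105, 185), (236, 27, 171), (237, 20, 169), (238, 15, 168), (239, 15, 168), (240, 17, 170), (241, 13, 158), (242, 12, 206), (243, 4, 250), (244, 2, 254), (245, 2, 253), (246, 2, 253), (247, 2, 253), (248, 2, 253), (249, 3, 253)]
234 -32.5 -29.0
235 -32.1 -28.5
236 -31.6 -28.1
242 -29.0 -25.2
243 -28.5 -24.7
```

>>> {"name": "move_arm", "arguments": {"increments": [0,0,0,0.0008,0,0,0.02,0,0,0,0.0016,0,0,0.02,0,0,0,0.0024,0,0,0.02,0,0,0,0.003,0,0,0.02,0,0,0,0.003,0,0,0.02,0,0,0,0.003,0,0,0.02,0,0,0,0.003,0,0,0.02]}}

```text
time_s: 19.82
tcp_pos: [0.5215, -0.0369, 0.0645]
ee_rot: [[0.0, -0.88, 0.474], [-0.0, 0.474, 0.88], [-1.0, -0.0, -0.0]]
wrist_force: [-1.5, 0.3, 3.6]
gripper_width: 0.341
```

Touching; a little more preload, then check.

>>> {"name": "move_arm", "arguments": {"increments": [0,0,0,0.0005,0,0,0.02,0,0,0,0.001,0,0,0.02,0,0,0,0.001,0,0,0.02,0,0,0,0.001,0,0,0.02,0,0,0,0.001,0,0,0.02]}}

```text
time_s: 20.23
tcp_pos: [0.5215, -0.037, 0.0644]
ee_rot: [[0.0, -0.88, 0.474], [-0.0, 0.474, 0.88], [-1.0, -0.0, -0.0]]
wrist_force: [-4.5, 0.2, 11.0]
gripper_width: 0.341
```

```bash
python3 look2.py 15
```

```text
[ 0.5215 -0.037   0.0644] [[0.0003, -0.8805, 0.4741], [-0.0003, 0.4741, 0.8805], [-1.0, -0.0004, -0.0001]] [-4.5  0.2 11. ] [0.46 1.2  0.01] 29.70491377517171 20.2333
base end row [np.int64(229), np.int64(229), np.int64(229), np.int64(229)] -22.1
base 237 261 380 0.27
base 244 262 379 0.27
base 251 262 379 0.27
base 258 262 379 0.27
base 265 263 379 0.56
blk 246 286 359 1.07
blk 250 283 359 0.42
blk 254 286 355 0.2
blk 258 286 355 0.2
blk 262 286 355 0.2
[(225, 140, 167), (226, 145, 164), (227, 141, 154), (228, 138, 105), (229, 209, 100), (230, 211, 115), (231, 215, 139), (232, 217, 169), (233, 212, 189), (234, 217, 200), (235, 98, 177), (236, 23, 165), (237, 16, 161), (238, 18, 168), (239, 16, 164), (240, 15, 169), (241, 15, 165), (242, 14, 223), (243, 4, 251), (244, 2, 254), (245, 2, 253), (246, 2, 253), (247, 2, 253), (248, 2, 253), (249, 2, 253)]
234 -32.5 -29.0
235 -32.1 -28.5
236 -31.6 -28.1
242 -29.0 -25.2
243 -28.5 -24.7
```

View pics/s15.png

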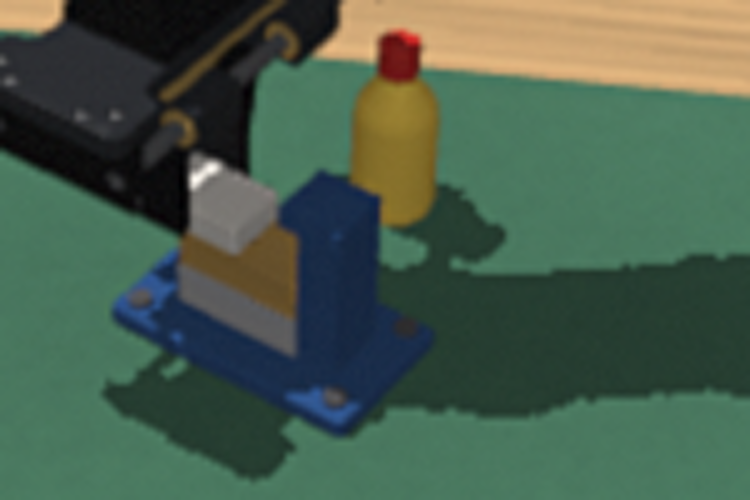

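>>> {"name": "move_arm", "arguments": {"increments": [0,0,0,0,0,0.002,0.02,0,0,0,0,0,0.0045,0.02,0,0,0,0,0,0.007,0.02,0,0,0,0,0.0001,0.0095,0.02,0,0,0,0,0.0002,0.012,0.02,0,0,0,0,0.0003,0.0145,0.02,0,0,0,0,0.0004,0.017,0.02,0,0,0,0,0.0005,0.0195,0.02,0,0,0,0,0.0005,0.022,0.02,0,0,0,0,0.0005,0.024,0.02,0,0,0,0,0.0005,0.0245,0.02,0,0,0,0,0.0005,0.0245,0.02]}}

```text
time_s: 21.33
tcp_pos: [0.5324, -0.0166, 0.0644]
ee_rot: [[-0.001, -0.881, 0.474], [-0.002, 0.474, 0.881], [-1.0, -0.0, -0.003]]
wrist_force: [-3.0, -5.9, 9.9]
gripper_width: 0.338
```

```bash
python3 look2.py 16
```

```text
[ 0.5324 -0.0166  0.0644] [[-0.0011, -0.8806, 0.4739], [-0.0024, 0.4739, 0.8806], [-1.0, -0.0002, -0.0027]] [-3.  -5.9  9.9] [-1.64  0.99  0.03] 29.43570038244823 21.3333
base end row [np.int64(191), np.int64(191), np.int64(191), np.int64(190)] -43.9
base 215 260 380 -0.0
base 222 261 380 0.28
base 229 261 380 0.28
base 236 261 380 0.28
base 243 262 379 0.27
base 250 262 379 0.27
base 257 262 379 0.27
base 264 262 379 0.27
blk 246 286 355 0.21
blk 250 286 355 0.2
blk 254 286 355 0.2
blk 258 286 355 0.2
blk 262 286 355 0.2
[(225, 211, 210), (226, 215, 210), (227, 201, 213), (228, 214, 216), (229, 198, 202), (230, 111, 166), (231, 8, 130), (232, 4, 131), (233, 10, 132), (234, 6, 133), (235, 9, 149), (236, 19, 165), (237, 12, 165), (238, 16, 163), (239, 15, 170), (240, 16, 164), (241, 12, 143), (242, 12, 226), (243, 2, 254), (244, 2, 254), (245, 2, 254), (246, 2, 253), (247, 2, 253), (248, 2, 253), (249, 1, 253)]
234 -32.5 -29.0
235 -32.0 -28.5
236 -31.6 -28.0
242 -28.9 -25.1
243 -28.5 -24.7
```

View pics/s16.png

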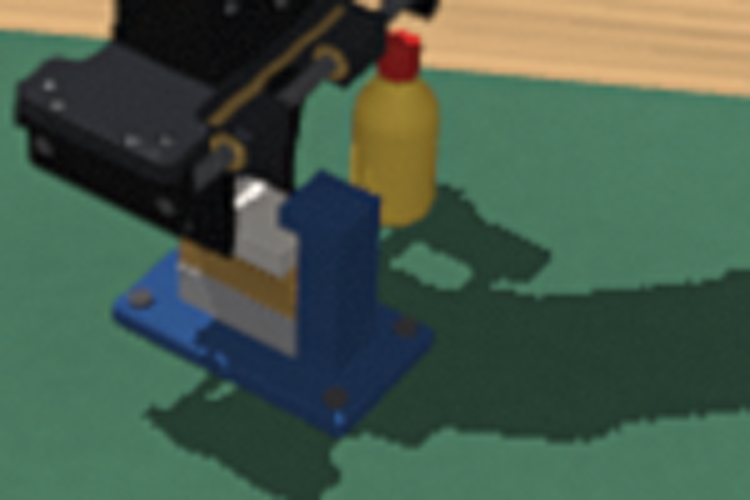

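>>> {"name": "move_arm", "arguments": {"increments": [0,0,0,0,0,0.001,0.02,0,0,0,0,0,0.002,0.02,0,0,0,0,0,0.003,0.02,0,0,0,0,0,0.004,0.02,0,0,0,0,0,0.005,0.02,0,0,0,0,0,0.006,0.02,0,0,0,0,0,0.007,0.02,0,0,0,0,0,0.008,0.02,0,0,0,0,0,0.009,0.02,0,0,0,0,0,0.009,0.02,0,0,0,0,0,0.009,0.02]}}

```text
time_s: 22.35
tcp_pos: [0.5357, -0.0102, 0.0644]
ee_rot: [[-0.003, -0.88, 0.474], [-0.004, 0.474, 0.88], [-1.0, 0.001, -0.006]]
wrist_force: [-3.8, -12.0, 11.4]
gripper_width: 0.34
```

```bash
python3 look2.py 17
```

```text
[ 0.5357 -0.0102  0.0644] [[-0.0034, -0.8805, 0.4741], [-0.0044, 0.4741, 0.8805], [-1.0, 0.0009, -0.0055]] [ -3.8 -12.   11.4] [-3.24  1.08  0.04] 29.557819904847637 22.35
base end row [np.int64(178), np.int64(179), np.int64(179), np.int64(178)] -50.9
base 215 260 380 0.0
base 222 260 380 -0.0
base 229 261 380 0.28
base 236 261 379 -0.01
base 243 261 379 -0.01
base 250 262 379 0.28
base 257 262 378 -0.02
base 264 262 378 -0.02
blk 246 286 355 0.21
blk 250 286 355 0.21
blk 254 286 355 0.2
blk 258 286 355 0.2
blk 262 286 355 0.2
[(225, 32, 157), (226, 104, 170), (227, 219, 141), (228, 200, 144), (229, 201, 147), (230, 200, 145), (231, 202, 145), (232, 212, 147), (233, 204, 125), (234, 180, 173), (235, 103, 205), (236, 5, 162), (237, 12, 165), (238, 17, 166), (239, 18, 170), (240, 15, 169), (241, 16, 178), (242, 7, 241), (243, 2, 254), (244, 2, 253), (245, 2, 254), (246, 1, 253), (247, 2, 254), (248, 1, 253), (249, 1, 253)]
234 -32.5 -29.0
235 -32.0 -28.5
236 -31.6 -28.0
242 -28.9 -25.1
243 -28.5 -24.6
```

Force has begun to rise; a final firm push.

>>> {"name": "move_arm", "arguments": {"increments": [0,0,0,0,0,0.0007,0.02,0,0,0,0,0,0.0014,0.02,0,0,0,0,-0.0001,0.002,0.02,0,0,0,0,-0.0002,0.0025,0.02,0,0,0,0,-0.0002,0.0025,0.02,0,0,0,0,-0.0002,0.0025,0.02]}}

```text
time_s: 22.95
tcp_pos: [0.5357, -0.0101, 0.0644]
ee_rot: [[-0.007, -0.88, 0.474], [-0.007, 0.474, 0.88], [-1.0, 0.003, -0.01]]
wrist_force: [-4.9, -17.8, 13.5]
gripper_width: 0.34
```

```bash
python3 look2.py 18 | head -9
```

```text
[ 0.5357 -0.0101  0.0644] [[-0.0068, -0.8804, 0.4742], [-0.0072, 0.4742, 0.8804], [-1.0, 0.0026, -0.0096]] [ -4.9 -17.8  13.5] [-5.34  1.24  0.08] 29.620918224913364 22.95
base end row [np.int64(179), np.int64(179), np.int64(178), np.int64(178)] -50.8
base 215 260 380 0.01
base 222 260 380 0.01
base 229 260 379 -0.28
base 236 261 379 0.0
base 243 261 379 -0.0
base 250 261 378 -0.3
base 257 262 378 -0.01
```

View pics/s18.png

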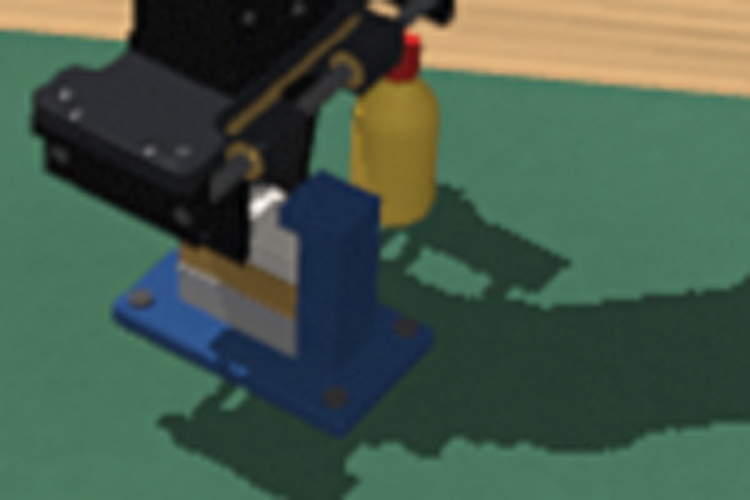

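>>> {"name": "move_arm", "arguments": {"increments": [0,0,0,-0.0005,-0.0003,-0.0015,0.02,0,0,0,-0.001,-0.0004,-0.003,0.02,0,0,0,-0.001,-0.0004,-0.004,0.02,0,0,0,-0.001,-0.0004,-0.004,0.02,0,0,0,-0.001,-0.0004,-0.004,0.048,0,0,0,-0.001,-0.0004,-0.004,0.048,0,0,0,-0.001,-0.0004,-0.006,0.048,0,0,0,-0.001,-0.0004,-0.006,0.048]}}

```text
time_s: 23.72
tcp_pos: [0.5359, -0.0105, 0.0639]
ee_rot: [[0.0, -0.88, 0.475], [0.0, 0.475, 0.88], [-1.0, 0.0, 0.0]]
wrist_force: [-0.2, -1.0, 0.0]
gripper_width: 0.52
```

>>> {"name": "move_arm", "arguments": {"increments": [0,0,0,-0.03,0,0,0.048,0,0,0,-0.065,0,0,0.048,0,0,0,-0.1,0,0.01,0.048,0,0,0,-0.1,0,0.05,0.048,0,0,0,-0.1,0,0.06,0.048,0,0,0,-0.1,0,0.06,0.048,0,0,0,-0.1,0,0.06,0.048,0,0,0,-0.1,0,0.06,0.048,0,0,0,-0.1,0,0.06,0.048,0,0,0,-0.1,0,0.06,0.048,0,0,0,-0.1,0,0.06,0.048]}}

```text
time_s: 24.63
tcp_pos: [0.564, 0.0416, 0.1639]
ee_rot: [[-0.001, -0.88, 0.475], [-0.0, 0.475, 0.88], [-1.0, 0.0, -0.0]]
wrist_force: [1.2, -0.5, 0.5]
gripper_width: 0.551
```

```bash
python3 look.py 20 x; python3 - <<'E'
from lat import *
s=r.sense();C=cam('wrist',s);im=cv2.imread('pics/w20.png')[:,:,::-1];Rt=s['ee_rot'];p=s['tcp_pos']
cv2.imwrite('pics/w20c.png',cv2.resize(im[80:270,250:400,::-1],None,fx=3,fy=3,interpolation=cv2.INTER_NEAREST))
h=cv2.cvtColor(im,cv2.COLOR_RGB2HSV)
for v in range(100,215,9):
    w=np.where(cv2.inRange(h[v:v+1,285:355],np.array((0,0,200)),np.array((180,60,255)))[0])[0]+285
    b=np.where(cv2.inRange(h[v:v+1,260:390],np.array((100,120,40)),np.array((125,255,255)))[0])[0]+260
    f=lambda a,z:((ray(C,[(x,v) for x in a],z)-p)@Rt*1000)[:,1].mean().round(2)
    print(v,'base',b[0],b[-1]+1,f((b[0],b[-1]+1),.012),'white',(w[0],w[-1]+1,f((w[0],w[-1]+1),.066)) if len(w) else '')
E
```

```text
[0.564  0.0416 0.1639] [[-0.0006, -0.8798, 0.4753], [-0.0002, 0.4753, 0.8798], [-1.0, 0.0004, -0.0005]] [ 1.2 -0.5  0.5] [ 0.08 -0.04  0.04] 47.97766588230135 24.6333
100 base 276 364 0.07 white 
109 base 277 364 0.46 white 
118 base 277 364 0.46 white (np.int64(298), np.int64(344), np.float64(0.7))
127 base 277 364 0.45 white (np.int64(298), np.int64(344), np.float64(0.7))
136 base 277 364 0.45 white (np.int64(298), np.int64(343), np.float64(0.37))
145 base 278 363 0.44 white (np.int64(298), np.int64(343), np.float64(0.37))
154 base 278 363 0.44 white (np.int64(298), np.int64(343), np.float64(0.36))
163 base 278 363 0.44 white (np.int64(298), np.int64(343), np.float64(0.36))
172 base 279 362 0.43 white (np.int64(299), np.int64(343), np.float64(0.7))
181 base 279 362 0.43 white (np.int64(299), np.int64(343), np.float64(0.69))
190 base 279 362 0.42 white (np.int64(299), np.int64(342), np.float64(0.35))
199 base 279 362 0.42 white 
208 base 280 362 0.84 white
```

View pics/w20c.png

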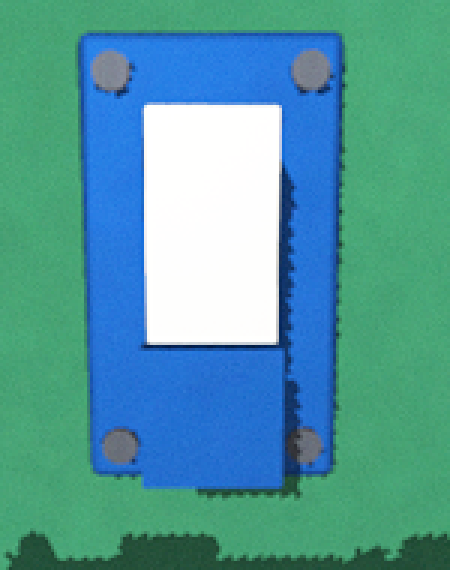

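View pics/s20.png

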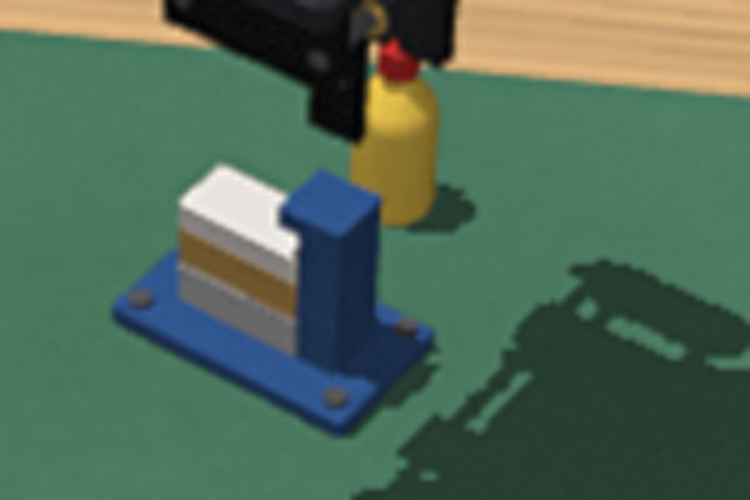

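```bash
python3 - <<'E'
from h import *
a=cv2.imread('pics/top0.png');im=r.capture('top')[:,:,::-1];cv2.imwrite('pics/top_end.png',im)
C=cam('top')
for nm,lo,hi,z in(('gold',(15,120,120),(30,255,255),.02),('black',(0,0,0),(180,255,45),.017)):
  for i in(a,im):
    for c in blobs(np.ascontiguousarray(i[:,:,::-1]),lo,hi)[0]:
        m=c[:,0].mean(0)
        if 150<m[0]<525 and 165<m[1]<355:print(nm,m.round(),rect(C,c,z))
E
```

```text
gold [320. 311.] (array([449.2,  36.1]), array([35.8, 30.3]), -10.5)
gold [476. 264.] (array([ 569.4, -336.2]), array([59.3, 28.9]), 73.9)
gold [433. 241.] (array([ 623.5, -234.4]), array([57.9, 29.2]), 47.2)
gold [320. 311.] (array([449.7,  37.7]), array([35.6, 30.9]), 0.7)
gold [433. 241.] (array([ 623.4, -234.4]), array([57.9, 29.1]), 46.9)
black [231. 293.] (array([492.4, 249.5]), array([57.8, 27.2]), 36.8)
black [374. 184.] (array([766.7, -92.6]), array([57.2, 27.5]), 85.3)
black [310. 258.] (array([581.5,  59.3]), array([110.5,  26.4]), -72.0)
black [374. 184.] (array([766.9, -92.6]), array([57.2, 27.9]), 85.3)
```

View pics/top_end.png

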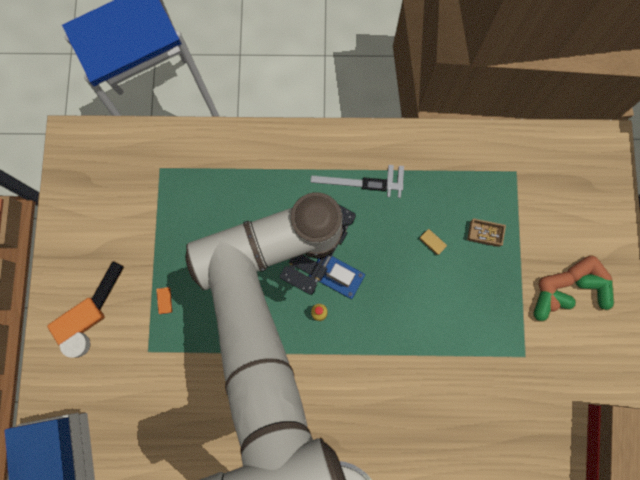

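```bash
python3 - <<'E'
from h import *
a=cv2.imread('pics/scene0.png')[:,:,::-1];b=r.capture('scene');C=cam('scene')
for i in(np.ascontiguousarray(a),b):
    for c in blobs(i,(0,0,0),(180,255,45))[0]:
        m=c[:,0].mean(0)
        if 400<m[0]<470 and 200<m[1]<260: print(m.round(1),rect(C,c,.017))
print(r.sense()['time_s'])
r.finish_job()
E
```

```text
[434.7 230.6] (array([502.8, 249.4]), array([70.4, 38.2]), 36.1)
[434.7 231. ] (array([503.3, 248.5]), array([69.2, 39. ]), 35.0)
24.8333
the job is handed in; nothing more can be done
```

The setting stack is built and handed in: the gold block is on the anvil and the white block is on top of it. I took the right-most of the two gold blocks, at about (0.570, −0.337) m. I gripped each block by its sides and set it down with about 31–32 mm of its length on the face below. I then slid it under the lip with roughly 10 N of downward force until it stopped against the column at about 18–21 N. After releasing the stack I backed the gripper off above it.

**Stack:** The wrist view after release shows both blocks centred on the frame to within about 0.3 mm and square to it. The scene view shows anvil, gold and white flush, with no visible step. I did not measure the gold block on its own again after the white one went on.

**Bystanders:** The black block and bottle measured within about 1–2 mm of their starting places, which is measurement noise. The black block was under the arm in the top view, so I checked it in the scene view. The tray and caliper looked unmoved in the top view; one part of the caliper measured within 0.2 mm, but I did not measure the tray.

**Limits:** The job took 24.8 s of the 72 s allowed, and the highest wrist force reading was about 24 N. No check failed. The arm settled slowly by 1–3 mm after moves, so I let it come to rest before placing each block.

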